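# Check shaker spindles with a go / no-go gap gauge

### The arm

A 6-joint arm with a two-finger parallel gripper is mounted at the origin on the work surface; the furniture and walls round the work are solid. World frame = base frame: x ahead of the robot, y to its left, z up, the work surface at z = 0. Lengths are in mm, angles in degrees, forces in N, time in s.
With the tool pointing down it reaches from about 350 to 850 mm from the base axis. Payload 8.1 kg.
Tool frame: the origin (TCP) lies at the very end of the fingers, on their centre line; the grasp point (between the pads) lies 19 mm behind it; z points along the fingers, y is the line along which they close (so a half turn about z gives the same grasp; the last joint's range is limited). The gripper opens to 85 mm and grips with 20 to 120 N. Pads are 22 mm wide; open, the fingers measure 114 mm over their backs; the gripper's body (76 mm by 85 mm) begins 54 mm behind the grasp point. The pads swing forward as they close: fully open they stand 13 mm farther back than shut.
Start: joints at [59.679, 7.471, 85.268, -0, 87.261, -4.893], TCP at [257.605, 541.89, 231.292] pointing down, gripper open.
Joint ranges: [-169.43, 169.43], [-51.17, 129.36], [1.28, 143.12], [-76.62, 256.62], [0, 156.53], [-152.29, 152.29]. Speed limits (degrees/s): [136.94, 136.94, 159.86, 180, 180, 180].

### API

Orientations are given as [roll, pitch, yaw] about the fixed x, y, z axes, in that order (R = Rz(yaw) Ry(pitch) Rx(roll)).
In Python, from bench import sense, eyes, job, models gives the robot as it stands. The module is installed in compiled form; this text tells all that it offers.
- The arm moves only by the tool apply_moves, never from a script. Its argument "rows" is a list of rows, each a list of 6 numbers: the shift along the tool's x, y, z in mm, then the turn, a rotation vector about the tool's x, y, z in rad. In form: [[dx, dy, dz, rx, ry, rz], ...]. A call has exactly 5 rows; each row shifts and turns the commanded pose from where the row before left it, along the tool's axes as they then stand; what a row does not reach is not made up. A row lasts 1/8 s, in which the tool goes at most 62.5 mm and 10.7 degrees, less where a joint would pass 70% of its speed; a pose out of reach is approached as far as the arm can. A call is refused whole if a number of a shift passes 62.5 or a number of a turn 0.188, either way. A call with a gripper value outside its range is refused whole. "fingers" is the finger opening in mm, from 0 to 85.4, set as the call begins (left out, the last holds). The fingers move at their own pace and stop on an object; "grip_force" is the grip in N (left out, the last holds). Time passes only in rows, so rows that do not move let the fingers close, or fill a call up. It gives the time, the measured TCP pose, the force, the opening and the grip force at its end, in the units of the state.
- sense(): the state, without advancing time (a new reading comes with each control period).
- eyes.snapshot(name): name is "scene" or "top" or "wrist"; returns (picture, depth): 480x640x3 uint8, red, green, blue; 480x640 float32, mm along the optical axis (not along the pixel's ray), 0 where there is no reading.
- eyes.get_calibration(name): a dict with "intrinsics" (3x3 intrinsics, pixels), "D" ([k1, k2, p1, p2, k3] as OpenCV has them; the pictures are not rectified), "R" (3x3) and "t" (3): a world point X has camera coordinates R X + t; the wrist camera has in their place "mount" (4x4, takes a point from camera to tool coordinates, whose origin is the TCP and whose axes are the flange's). Camera axes: x right, y down, z forward; pixel columns grow to the right and rows downward; lengths in mm; the calibration is good to about 2 mm. A picture is of the moment at which its call begins: read the wrist's pose just before it. get_calibration takes no time and is no camera call.
- job.hand_in(): hands the job in; it is judged then, once.
Trained networks look in the newest picture that a camera, given by its name, has taken for a name from the list of things; names that differ only in an ending like _2 or _b are one class to them, and where a whole thing is asked for, a point or a joint stands for the part that bears it (a point fixed in the world has none). Each returns a list of dicts, best first, with "confidence" (0 to 1); they miss things now and then, are a little off and sometimes report something else, mostly with a low value. They report only what shows in the picture. A call takes as long as a camera call. They do not tell look-alikes from the thing itself.
- models.boxes_of(name, camera): "xyz" ([x, y, z] in mm, in world coordinates, good to about 4 mm: the middle of the surface that is visible of it).
- models.cut_out(name, camera): "pixels" (480x640 bool, what is visible of it).
- models.place_of(name, camera): "xyz" ([x, y, z] in mm, in world coordinates, good to about 4 mm: a listed point, or the origin of a listed thing).
The state is a dict: "time": time; "joint_pos": joint angles; "qd": joint speeds; "joint_efforts": joint torques, N m; "tool_pos": TCP position; "tcp_rot": TCP orientation; "ft_force": force on the tool from outside, world axes, zero at the start; "wrist_torque": the same for the moment, N m; "finger_gap": finger opening in mm; "grip_force": force on a finger pad.
Only numpy, scipy, OpenCV 4.12 (cv2) and the standard library are available. Lean on these libraries where they do the work, as an engineer would, in place of code of your own. Each camera call takes 0.05 s, during which the arm holds its last target. There are 200 camera calls.

### The job

Check the spare shaker spindles lying on the bench: take the blanking plug out of the gap gauge and plug the loose no-go jaw fully home in its place; then, from the longest spindle present to the shortest, push one round end of each straight down through the go gap until the shaft is below the gap's lips, lift it out, and press it gently on the no-go gap for a moment so that the gap stops it, and lay it flat on the floor of the steel tray. Afterwards stand the no-go jaw upright on the bench again and plug the blanking plug fully home; leave the timer, the tube and the forceps where they are.

Things in the scene. Friction and masses are not known exactly. Their poses are not given: they have to be found in the camera images.
- gauge: The gap gauge, fixed: grey base plate 180 x 64 x 26 mm. Origin at the centre of its underside; x along its length, y across. At x = +50 mm stands the fixed dark go jaw, a plate 60 mm wide (x), 10 mm thick (y), its top at z = 86 mm, with a notch open at the top; at x = -50 mm is the socket, closed at the start by the blanking plug.
- socket (a point): Centre of the socket's mouth on the base's top (26 mm above the bench), gauge axes. The socket is a rectangular hole through the plate, 43 mm in x by 33 mm in y, edges slightly chamfered.
- go_gap (a point): Centre of the go gap at the go jaw's top (86 mm above the bench), gauge axes. Gap 18 mm wide in x (top 4 mm bevelled out to 26), lips 20 mm deep, then 28 mm wide down to its floor 46 mm below. Push a shaft held along gauge y straight down: with its axis 28 mm below this point it is below the lips. The collar does not fit; it stays beside the 10 mm thick jaw, on either side.
- nogo: The loose no-go jaw, a plug 66 mm tall, 0.25 kg, standing on its shank. Origin: centre of the underside. Shank 40 (x) x 30 (y) x 22 mm (lowest 4 mm 34 x 24), flange 52 x 40 mm (z 22 to 30), dark jaw plate 44 (x) x 10 (y) mm (z 30 to 66). Grip the plate across its 44 mm. Fits the socket either way round, x along gauge x; when home the flange rests on the base, origin 4 mm above the bench.
- nogo_gap (a point): Centre of the no-go gap at the no-go jaw's top (66 mm above its origin; 70 mm above the bench when plugged home), axes of the no-go jaw. Gap 12 mm wide in x, 24 mm deep: a 16 mm shaft along y is stopped on its edges with its axis about 5 mm above this point.
- blank: The grey blanking plug, 54 mm tall, 0.2 kg, at the start plugged home in the gauge's socket, origin 4 mm above the bench. Origin: centre of the underside. Shank and flange as the no-go jaw's; on the flange a plain grip rib 30 (x) x 12 (y) mm, z 30 to 54 mm: grip the rib across its 30 mm (along x). It slides out and in freely, straight up and down, and stands by itself on its shank.
- spindle_long: The longest steel spindle, 100 mm overall: a square collar 22 x 22 mm, 24 mm long, in the middle, and a round shaft end of 16 mm diameter sticking out 38 mm on either side. 0.12 kg. Origin at the collar's centre, x along the shaft. Lies on a flat of the collar, origin 11 mm above the bench; does not roll. Grip across the collar. May be absent.
- spindle_mid: The middle-length steel spindle, 82 mm overall: a square collar 22 x 22 mm, 24 mm long, in the middle, and a round shaft end of 16 mm diameter sticking out 29 mm on either side. 0.12 kg. Origin at the collar's centre, x along the shaft. Lies on a flat of the collar, origin 11 mm above the bench; does not roll. Grip across the collar. May be absent.
- spindle_short: The shortest steel spindle, 64 mm overall: a square collar 22 x 22 mm, 24 mm long, in the middle, and a round shaft end of 16 mm diameter sticking out 20 mm on either side. 0.12 kg. Origin at the collar's centre, x along the shaft. Lies on a flat of the collar, origin 11 mm above the bench; does not roll. Grip across the collar. May be absent.
- tray: Low open steel tray, fixed, 150 (x) x 130 (y) x 16 mm, walls and floor 3 mm. Origin at the centre of its underside, x along its length. A ledge 0.2 m high runs roughly along tray x, about 0.1 m to the -y side of the tray's centre: with shafts along tray y three spindles fit side by side 42 mm apart and the gripper clears the ledge.
- timer: Kitchen-style timer 62 x 66 x 17 mm, a bystander; origin at the centre of its underside.
- tube: 15 ml screw-cap tube lying on the bench, 108 x 22 mm, a bystander; origin under its middle.
- forceps: Steel forceps lying on the bench, 128 mm long, a bystander; origin under its middle.
Not all that is in view belongs to the job. Leave any orange look-alike of the spindle_short alone. Leave any green look-alike of the nogo alone.

How it is judged (in metres and radians):
On the way, in this order (a step that is already met when the one before it is completed fails the run):
1. the no-go jaw is plugged home in the gauge's socket (horizontal distance between nogo and socket below 0.004 m and z of nogo in the frame of gauge below 0.007 m and angle between nogo's own z axis and vertical below 0.06 rad), for 0.3 s.
2. the long spindle (if present) has one round end right through the go gap, below its lips (x of spindle_long in the frame of go_gap between -0.006 and 0.006 m and y of spindle_long in the frame of go_gap between -0.047 and 0.047 m and z of spindle_long in the frame of go_gap below -0.0255 m and angle between the x axis of spindle_long and the y axis of gauge, either way round below 0.2 rad), for 0.1 s.
3. the long spindle is then pressed on the no-go gap with more than 2 N and is stopped on top of it (x of spindle_long in the frame of nogo_gap between -0.006 and 0.006 m and y of spindle_long in the frame of nogo_gap between -0.047 and 0.047 m and z of spindle_long in the frame of nogo_gap between -0.001 and 0.014 m and angle between the x axis of spindle_long and the y axis of nogo, either way round below 0.2 rad and contact force between spindle_long and nogo above 2 N), for 0.2 s.
4. the middle-length spindle (if present) has one round end right through the go gap, below its lips (x of spindle_mid in the frame of go_gap between -0.006 and 0.006 m and y of spindle_mid in the frame of go_gap between -0.038 and 0.038 m and z of spindle_mid in the frame of go_gap below -0.0255 m and angle between the x axis of spindle_mid and the y axis of gauge, either way round below 0.2 rad), for 0.1 s.
5. the middle-length spindle is then pressed on the no-go gap with more than 2 N and is stopped on top of it (x of spindle_mid in the frame of nogo_gap between -0.006 and 0.006 m and y of spindle_mid in the frame of nogo_gap between -0.038 and 0.038 m and z of spindle_mid in the frame of nogo_gap between -0.001 and 0.014 m and angle between the x axis of spindle_mid and the y axis of nogo, either way round below 0.2 rad and contact force between spindle_mid and nogo above 2 N), for 0.2 s.
6. the short spindle (if present) has one round end right through the go gap, below its lips (x of spindle_short in the frame of go_gap between -0.006 and 0.006 m and y of spindle_short in the frame of go_gap between -0.029 and 0.029 m and z of spindle_short in the frame of go_gap below -0.0255 m and angle between the x axis of spindle_short and the y axis of gauge, either way round below 0.2 rad), for 0.1 s.
7. the short spindle is then pressed on the no-go gap with more than 2 N and is stopped on top of it (x of spindle_short in the frame of nogo_gap between -0.006 and 0.006 m and y of spindle_short in the frame of nogo_gap between -0.029 and 0.029 m and z of spindle_short in the frame of nogo_gap between -0.001 and 0.014 m and angle between the x axis of spindle_short and the y axis of nogo, either way round below 0.2 rad and contact force between spindle_short and nogo above 2 N), for 0.2 s.
At the end, for the whole second after the job is handed in: The blanking plug is home in the gauge (within 4 mm of the socket's centre and 3 mm of full depth, upright), the no-go jaw stands upright on the bench clear of the gauge, and every spindle present lies flat on the tray's floor (origin less than 21 mm above the tray's underside), at rest (horizontal distance between blank and socket below 0.004 m and z of blank in the frame of gauge below 0.007 m and angle between each of blank, nogo's own z axis and vertical below 0.06 rad and height (world z) of nogo between -0.003 and 0.003 m and horizontal distance between nogo and gauge above 0.06 m and linear speed of each of nogo, spindle_long, spindle_mid, spindle_short below 0.03 m/s and x of spindle_long in the frame of tray between -0.07 and 0.07 m and y of spindle_long in the frame of tray between -0.06 and 0.06 m and z of each of spindle_long, spindle_mid, spindle_short in the frame of tray below 0.021 m and x of spindle_mid in the frame of tray between -0.07 and 0.07 m and y of spindle_mid in the frame of tray between -0.06 and 0.06 m and x of spindle_short in the frame of tray between -0.07 and 0.07 m and y of spindle_short in the frame of tray between -0.06 and 0.06 m); the robot touches nothing.
It fails at once if a spindle is pressed on the no-go jaw with more than 40 N (contact force between any of spindle_long, spindle_mid, spindle_short and nogo above 40 N).
It fails at once if the timer, the tube or the forceps is moved by more than 3 cm (distance of any of timer, tube, forceps from where it was at the start of the episode above 0.03 m).
Of spindle_long, spindle_mid, spindle_short only 2 to 3 are there at a start; the rules pass over those that are not, and their reading is None.
At some moment in a run one of spindle_long, spindle_mid, spindle_short may be knocked a few centimetres aside while the robot is not near it.
Once in a run the grip may slacken for a moment while it holds something.
It also fails if it takes over 210 s, if anything falls off the work surface, if the arm or the gripper's body presses on something with over 40 N, if the wrist force passes 120 N, or if a joint passes its speed limit or range.

## Working session

There is one attempt and no reset: what is moved stays moved. The work goes in short steps, Python scripts to look and compute and a tool call to move; the robot and the scene stay as the last step left them, time stands still between calls to the robot, and variables do not carry over. Pictures are saved under pics/ and viewed, at most 14 in all, crops included, and the job is handed in when it is done.

Besides the shell and the picture viewer there is one more tool, called after "Emit:" as name(argument=value, ...), one argument or row to a line, values as JSON. apply_moves: Moves the arm, as the interface text tells. Its arguments: {"type":"object","properties":{"rows":{"type":"array"},"fingers":{"type":"number"},"grip_force":{"type":"number"}},"required":["rows"]}

```bash
mkdir -p pics; cat > h.py <<'E'
import numpy as np, cv2
from scipy.spatial.transform import Rotation as Ro
from bench import sense, eyes, job, models
def snap(n):
    s=sense(); p,d=eyes.snapshot(n); return s,p,d
def save(p,name): cv2.imwrite('pics/'+name,p[:,:,::-1])
def tool(s):
    T=np.eye(4); T[:3,:3]=Ro.from_euler('xyz',s['tcp_rot'],degrees=True).as_matrix(); T[:3,3]=s['tool_pos']; return T
def cloud(n,s,d):
    c=eyes.get_calibration(n); v,u=np.mgrid[0:480,0:640]
    K=np.array(c['intrinsics'],float); D=np.array(c['D'],float)
    x=cv2.undistortPoints(np.stack([u,v],-1).reshape(-1,1,2).astype(float),K,D).reshape(480,640,2)
    P=np.dstack([x[...,0]*d,x[...,1]*d,d]).astype(float)
    if n=='wrist':
        T=tool(s)@np.array(c['mount']); W=P@T[:3,:3].T+T[:3,3]
    else:
        W=(P-np.array(c['t']).reshape(3))@np.array(c['R'])
    W[d<=0]=np.nan
    return W
def rect(W,m,zlo,zhi):
    k=m&(W[...,2]>zlo)&(W[...,2]<zhi); q=W[k][:,:2].astype(np.float32)
    return len(q),cv2.minAreaRect(q),q.mean(0)
E
python3 - <<'E'
from h import *
s=sense(); print(s)
for n in ('top','scene'):
    s,p,d=snap(n); save(p,n+'0.png')
    np.savez('pics/'+n+'.npz',p=p,d=d)
    for k in ('gauge','socket','go_gap','nogo','nogo_gap','blank','spindle_long','spindle_mid','spindle_short','tray','timer','tube','forceps'):
        print(n,k,[(np.round(r['xyz']).tolist(),round(r['confidence'],2)) for r in models.place_of(k,n)][:4])
print(eyes.get_calibration('wrist'))
E
```

```text
{'time': 0.0, 'joint_pos': array([ 5.96782312e+01,  7.51560290e+00,  8.53300341e+01,  2.58528313e-03,
        8.72600140e+01, -4.89432834e+00]), 'qd': array([ 0.01753942, -0.03683041, -0.0767543 ,  0.16908664,  0.04164788,
        0.04787695]), 'joint_efforts': array([ 1.47638848e-04, -5.69449604e+01, -5.00518441e+01, -5.21433394e-04,
        1.59176567e-02, -2.90329092e-05]), 'tool_pos': array([257.32168652, 541.41716149, 230.23202467]), 'tcp_rot': array([-1.79894955e+02, -1.15866389e-02,  1.54572423e+02]), 'ft_force': array([-0.81579688, -0.04380663,  0.8317426 ]), 'wrist_torque': array([-0.004442  , -0.00362332, -0.00840446]), 'grip_force': 0.0, 'finger_gap': 85.13890263169021}
top gauge [([640.0, 267.0, -4.0], 0.61)]
top socket [([650.0, 213.0, 29.0], 0.96), ([507.0, 296.0, -1.0], 0.64)]
top go_gap [([625.0, 312.0, 88.0], 0.95)]
top nogo [([510.0, 291.0, 0.0], 0.82), ([766.0, 193.0, -4.0], 0.61), ([627.0, 312.0, 87.0], 0.6)]
top nogo_gap [([766.0, 189.0, 68.0], 0.74), ([510.0, 297.0, 66.0], 0.57)]
top blank [([646.0, 216.0, 8.0], 0.9), ([639.0, 265.0, -3.0], 0.74)]
top spindle_lo
[... 947 characters left out ...]
4.0, 442.0, -2.0], 0.95)]
scene forceps [([452.0, -162.0, 2.0], 0.69), ([629.0, 317.0, 86.0], 0.46)]
{'intrinsics': array([[338.17422727,   0.        , 322.05500861],
       [  0.        , 338.17422727, 241.7947462 ],
       [  0.        ,   0.        ,   1.        ]]), 'D': array([-0.02143429,  0.        ,  0.        ,  0.        ,  0.        ]), 'mount': array([[ 4.52728597e-05, -9.50113351e-01, -3.11904823e-01,
         7.96054264e+01],
       [ 9.99999821e-01, -1.43206834e-04,  5.81381123e-04,
        -8.97487895e-01],
       [-5.97044869e-04, -3.11904794e-01,  9.50113174e-01,
        -1.41159076e+02],
       [ 0.00000000e+00,  0.00000000e+00,  0.00000000e+00,
         1.00000000e+00]])}
```

View pics/top0.png

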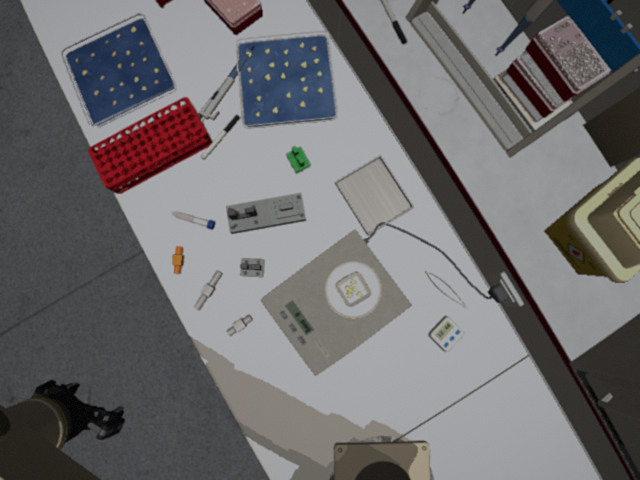

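View pics/scene0.png

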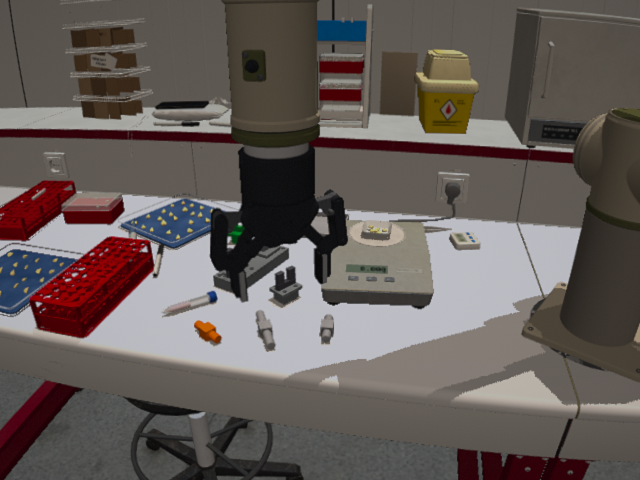

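The top view shows the grey no-go jaw at (252,267) and its green look-alike at (298,158). The steel spindles are at (208,290) and (239,324), with the orange look-alike at (178,260). The gauge has its go jaw at (243,211) and the blank at (290,207). The tray is at (374,195). Possible mix-ups: grey/green jaw, steel/orange spindle. I choose grey and steel, and now measure the outlines.

```bash
python3 - <<'E'
from h import *
z=np.load('pics/top.npz'); p,d=z['p'],z['d']; W=cloud('top',None,d)
c=eyes.get_calibration('top')
print(np.array(c['R']).round(3).tolist(),c['t'])
def box(u0,u1,v0,v1,zl,zh,n):
    m=np.zeros((480,640),bool); m[v0:v1,u0:u1]=1
    k,r,mean=rect(W,m,zl,zh); print(n,k,np.round(r[0],1),np.round(r[1],1),round(r[2],1),mean.round(1), 'zmax',np.nanmax(W[...,2][m]).round(1))
box(222,312,188,238,15,34,'gaugebase')
box(222,262,195,230,70,95,'gojaw')
box(272,312,188,225,45,70,'blankrib')
box(236,268,255,282,15,80,'nogo')
box(236,268,255,282,45,80,'nogotop')
box(190,226,268,312,6,30,'long')
box(224,256,310,340,6,30,'short')
box(332,415,152,238,8,22,'tray')
box(260,412,228,378,15,200,'balance')
for n,(u,v) in dict(floor=(374,195),bench=(230,360),bal=(320,270),bal2=(352,288)).items(): print(n,W[v,u].round(1))
cr=p[140:350,160:320]; save(cv2.resize(cr,None,fx=3.8,fy=2.8,interpolation=cv2.INTER_CUBIC)[:590],'c1.png')
E
```

```text
[[-0.006, -1.0, 0.014], [-0.992, 0.004, -0.128], [0.128, -0.015, -0.992]] [144.84831111 570.57778898 985.99381087]
gaugebase 1700 [638.3 263.8] [ 65.4 180.7] 9.8 [635.9 262.4] zmax 89.6
gojaw 123 [629.5 313.2] [10.4 60.2] 9.5 [628.5 313.8] zmax 89.6
blankrib 78 [646.8 214.1] [12.3 29.4] 9.2 [646.  214.2] zmax 61.4
nogo 404 [508.9 293.5] [52.5 40.4] 85.7 [508.  292.2] zmax 69.4
nogotop 83 [508.6 293.3] [44.   9.6] 86.2 [508.5 293.3] zmax 69.4
long 334 [458.5 397.7] [22.2 98.6] 57.7 [458.2 396.6] zmax 26.5
short 233 [376.9 323.6] [22.2 63.4] 35.4 [377.5 323.1] zmax 25.8
tray 482 [688.    4.8] [188.5 204.7] 88.0 [681.3  -4. ] zmax 78.2
balance 11557 [435.5 107.4] [283.6 309. ] 20.0 [430.4 106. ] zmax 96.2
floor [683.6   5.9   1.6]
bench [296.4 346.5  -0.6]
bal [499.5 138.6  71.6]
bal2 [459.4  70.4  88.3]
```

View pics/c1.png

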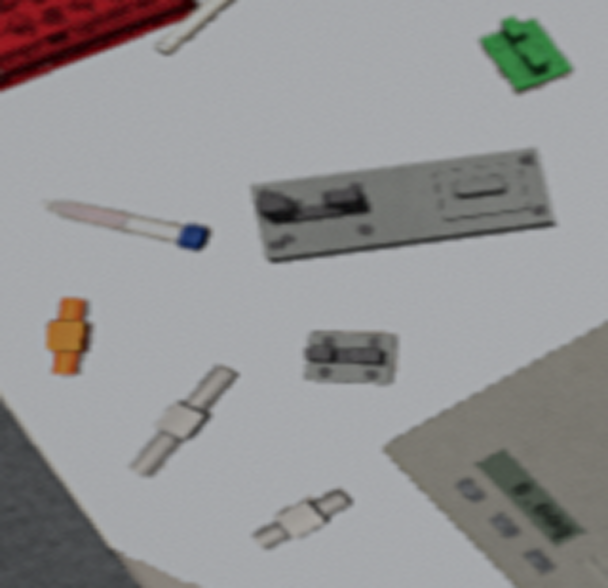

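The outlines give a long spindle (100 mm) and a short one (64 mm), so the mid is absent. The gauge yaw is about 99.6° and its points check out: jaw top 60×10, rib 30×12, nogo 44×10. Next I need the tray yaw and the first approach.

```bash
cat >> h.py <<'E'
def go(x,y,z,yaw,s=None):
    s=s or sense(); T=tool(s); d=(yaw-s['tcp_rot'][2]+180)%360-180
    # also upright correction
    Rt=Ro.from_euler('xyz',[180,0,yaw],degrees=True).as_matrix()
    rv=Ro.from_matrix(T[:3,:3].T@Rt).as_rotvec()
    sh=Rt.T@(np.array([x,y,z])-T[:3,3]); sh0=T[:3,:3].T@(np.array([x,y,z])-T[:3,3])
    print('t',round(s['time'],2),'pos',s['tool_pos'].round(1),'rot',s['tcp_rot'].round(2),'gap',round(s['finger_gap'],1),'F',s['ft_force'].round(1))
    print('turn',rv.round(4),'shift after turn',sh.round(1),'shift before turn',sh0.round(1),'norm',np.linalg.norm(sh).round(0))
E
python3 - <<'E'
from h import *
go(647,214.5,160,189.6)
s,p,d=snap('top'); W=cloud('top',s,d)
r=models.cut_out('tray','top')
for q in r[:2]:
    m=q['pixels']; k,rc,mean=rect(W,m,-3,30); print(q['confidence'],k,np.round(rc[0],1),np.round(rc[1],1),rc[2])
    u,v=np.where(m)[::-1]; print(u.min(),u.max(),v.min(),v.max())
    k2=m&(W[...,2]>9)&(W[...,2]<22); print(k2.sum(), np.round(cv2.minAreaRect(W[k2][:,:2].astype(np.float32)),1) if k2.sum()>5 else 0)
E
```

```text
t 1.4 pos [257.6 541.9 231.3] rot [-180.     -0.    154.57] gap 85.3 F [ 0.4 -0.4  0.1]
turn [-0.     -0.     -0.6114] shift after turn [-329.4 -387.7   71.3] shift before turn [-492.3 -128.5   71.3] norm 514.0
0.9 3393 [686.5   6.1] [156.9 137.6] 31.039289474487305
335 413 156 235Traceback (most recent call last):
  File "<stdin>", line 8, in <module>
    return _wrapfunc(a, 'round', decimals=decimals, out=out)
    return _wrapit(obj, method, *args, **kwds)
    conv = _array_converter(obj)
ValueError: setting an array element with a sequence. The requested array has an inhomogeneous shape after 1 dimensions. The detected shape was (3,) + inhomogeneous part.
```

Emit:
apply_moves(
  rows=[
    [0, 0, 0, 0, 0, -0.153],
    [0, 0, 0, 0, 0, -0.153],
    [0, 0, 0, 0, 0, -0.153],
    [0, 0, 0, 0, 0, -0.153],
    [-33, -38.8, 0, 0, 0, 0],
  ],
  fingers=60,
  grip_force=80,
)

```text
time: 2.12
tool_pos: [295.0, 510.4, 231.2]
tcp_rot: [180.0, -0.0, -170.0]
ft_force: [1.0, -0.7, -0.4]
finger_gap: 60.1
grip_force: 0.0
```

Emit:
apply_moves(
  rows=[
    [-33, -38.8, 0, 0, 0, 0],
    [-33, -38.8, 0, 0, 0, 0],
    [-33, -38.8, 0, 0, 0, 0],
    [-33, -38.8, 0, 0, 0, 0],
    [-33, -38.8, 0, 0, 0, 0],
  ],
)

```text
time: 2.75
tool_pos: [492.9, 344.4, 231.4]
tcp_rot: [180.0, 0.0, -170.4]
ft_force: [0.6, 0.4, 0.2]
finger_gap: 60.3
grip_force: 0.0
```

Emit:
apply_moves(
  rows=[
    [-33, -38.8, 20, 0, 0, 0],
    [-33, -38.8, 20, 0, 0, 0],
    [-33, -38.8, 20, 0, 0, 0],
    [-32, -38.8, 11, 0, 0, 0],
    [0, 0, 0, 0, 0, 0],
  ],
)

```text
time: 3.38
tool_pos: [648.2, 210.9, 158.0]
tcp_rot: [-179.9, -0.1, -170.6]
ft_force: [-0.0, 0.5, -0.4]
finger_gap: 60.4
grip_force: 0.0
```

```bash
cat >> h.py <<'E'
def look(name=None):
    import time
    s=sense(); p,d=eyes.snapshot('wrist'); W=cloud('wrist',s,d)
    if name: save(p,name)
    return s,p,W
def reg(W,cx,cy,r,zl,zh,n):
    m=(np.abs(W[...,0]-cx)<r)&(np.abs(W[...,1]-cy)<r)&(W[...,2]>zl)&(W[...,2]<zh)
    q=W[m][:,:2].astype(np.float32)
    if len(q)<5: print(n,len(q)); return
    c=cv2.minAreaRect(q); print(n,len(q),np.round(c[0],1),np.round(c[1],1),round(c[2],1),'z',np.median(W[m][:,2]).round(1))
E
python3 - <<'E'
from h import *
go(647,214.5,36,189.6)
s,p,W=look('w1.png')
reg(W,647,214,40,48,66,'rib')
reg(W,647,214,36,30,37.5,'flange')
reg(W,630,313,45,76,96,'gojaw')
reg(W,638,264,120,20,30.5,'base')
E
```

```text
t 3.38 pos [648.2 210.9 158. ] rot [-1.7994e+02 -1.4000e-01 -1.7060e+02] gap 60.4 F [-0.   0.5 -0.4]
turn [-0.0011 -0.0025 -0.0035] shift after turn [  0.6   3.7 122. ] shift before turn [  0.3   3.9 122. ] norm 122.0
rib 675 [646.3 215. ] [12.4 29.2] 10.2 z 56.0
flange 2111 [646.2 214.9] [39.9 52. ] 9.9 z 32.4
gojaw 1193 [629.2 313. ] [10.8 61.3] 10.1 z 84.1
base 12398 [630.7 255.2] [242.7 200.7] 5.8 z 24.7
```

View pics/w1.png

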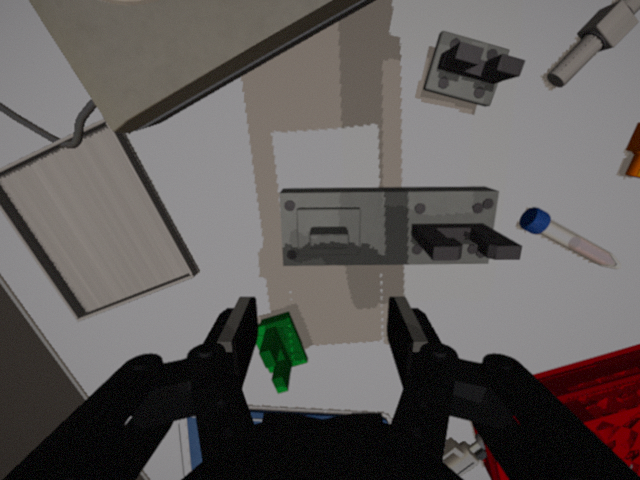

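Wrist view: the gauge is at (388,225), the blank rib at (328,235), the no-go jaw at (470,65), the long spindle at (600,35) and the tray at (95,215). The blank is at (646.3, 215) with gauge yaw ≈ 99.9°. The depth z reads about 1.8 mm low.

```bash
python3 - <<'E'
from h import *
go(646.3,215,37,189.9)
E
```

```text
t 3.42 pos [647.3 212.8 159. ] rot [-1.8000e+02 -1.1000e-01 -1.7052e+02] gap 59.9 F [-0.9  1.  -0.1]
turn [-0.0001 -0.0019 -0.0073] shift after turn [  0.6   2.4 122. ] shift before turn [  0.4   2.4 122. ] norm 122.0
```

Emit:
apply_moves(
  rows=[
    [0.6, 0.7, 40, 0, 0, -0.006],
    [0, 0, 40, 0, 0, 0],
    [0, 0, 0, 0, 0, 0],
    [0, 0, 0, 0, 0, 0],
    [0, 0, 0, 0, 0, 0],
  ],
)

```text
time: 4.05
tool_pos: [647.9, 215.9, 83.5]
tcp_rot: [180.0, 0.3, -170.0]
ft_force: [-0.2, 0.2, -0.1]
finger_gap: 60.0
grip_force: 0.0
```

```bash
python3 - <<'E'
from h import *
go(646.3,215,37,189.9)
s,p,W=look()
reg(W,647,214,40,48,66,'rib')
reg(W,647,214,36,30,37.5,'flange')
reg(W,630,313,45,76,96,'gojaw')
reg(W,508,293,45,55,75,'nogotop')
reg(W,508,293,45,15,75,'nogoall')
E
```

```text
t 4.05 pos [647.9 215.9  83.5] rot [ 179.98    0.26 -169.99] gap 60.0 F [-0.2  0.2 -0.1]
turn [0.0004 0.0045 0.0019] shift after turn [ 1.7 -0.6 46.5] shift before turn [ 1.9 -0.6 46.5] norm 47.0
rib 1344 [646.3 214.7] [12.6 30. ] 9.7 z 56.1
flange 3441 [646.5 214.7] [40.6 52.1] 10.0 z 32.5
gojaw 2592 [629.2 313. ] [11.5 61.6] 10.0 z 83.9
nogotop 3101 [509.  293.1] [45.8 11.4] 86.6 z 64.1
nogoall 10187 [509.2 293. ] [53.  40.1] 86.8 z 36.6
```

Emit:
apply_moves(
  rows=[
    [1, -0.4, 14, 0, 0, 0],
    [0, 0, 14, 0, 0, 0],
    [0, 0, 12, 0, 0, 0],
    [0, 0, 0, 0, 0, 0],
    [0, 0, 0, 0, 0, 0],
  ],
)

```text
time: 4.72
tool_pos: [645.4, 214.4, 40.3]
tcp_rot: [-180.0, -0.0, -170.0]
ft_force: [0.1, -0.2, 0.6]
finger_gap: 59.9
grip_force: 0.0
```

```bash
python3 - <<'E'
from h import *
go(646.3,215,37,189.9)
E
```

```text
t 4.72 pos [645.4 214.4  40.3] rot [-180.     -0.   -170.02] gap 59.9 F [ 0.1 -0.2  0.6]
turn [-0.0001 -0.0001  0.0014] shift after turn [-1.   0.4  3.3] shift before turn [-1.   0.4  3.3] norm 3.0
```

Emit:
apply_moves(
  rows=[
    [-1, 0.4, 3, 0, 0, 0],
    [0, 0, 0, 0, 0, 0],
    [0, 0, 0, 0, 0, 0],
    [0, 0, 0, 0, 0, 0],
    [0, 0, 0, 0, 0, 0],
  ],
)

```text
time: 5.35
tool_pos: [646.2, 215.1, 37.4]
tcp_rot: [180.0, 0.0, -170.0]
ft_force: [0.4, 1.5, -0.3]
finger_gap: 59.6
grip_force: 0.0
```

Emit:
apply_moves(
  rows=[
    [0, 0, 0, 0, 0, 0],
    [0, 0, 0, 0, 0, 0],
    [0, 0, 0, 0, 0, 0],
    [0, 0, 0, 0, 0, 0],
    [0, 0, 0, 0, 0, 0],
  ],
  fingers=15,
  grip_force=60,
)

```text
time: 5.98
tool_pos: [646.4, 215.1, 37.6]
tcp_rot: [180.0, 0.0, -170.0]
ft_force: [0.2, -0.7, 1.8]
finger_gap: 28.5
grip_force: 59.7
```

Emit:
apply_moves(
  rows=[
    [0, 0, -15, 0, 0, 0],
    [0, 0, -20, 0, 0, 0],
    [0, 0, -20, 0, 0, 0],
    [0, 0, -15, 0, 0, 0],
    [0, 0, 0, 0, 0, 0],
  ],
)

```text
time: 6.6
tool_pos: [647.6, 215.4, 110.0]
tcp_rot: [180.0, 0.2, -170.0]
ft_force: [-0.3, 0.3, -2.8]
finger_gap: 28.6
grip_force: 59.6
```

Emit:
apply_moves(
  rows=[
    [-25, 13.4, 0, 0, 0, 0],
    [-25, 13.4, 0, 0, 0, 0],
    [-25, 13.4, 0, 0, 0, 0],
    [-24.5, 13.4, 0, 0, 0, 0],
    [0, 0, 10, 0, 0, 0],
  ],
)

```text
time: 7.22
tool_pos: [735.7, 286.2, 96.4]
tcp_rot: [180.0, 0.0, -170.0]
ft_force: [-0.5, 0.1, -2.4]
finger_gap: 28.5
grip_force: 59.7
```

Emit:
apply_moves(
  rows=[
    [0, 0, 15, 0, 0, 0],
    [0, 0, 15, 0, 0, 0],
    [0, 0, 12, 0, 0, 0],
    [0, 0, 10, 0, 0, 0],
    [0, 0, 6, 0, 0, 0],
  ],
)

```text
time: 7.85
tool_pos: [734.6, 284.9, 38.5]
tcp_rot: [-180.0, -0.0, -170.0]
ft_force: [-0.1, 0.4, -2.1]
finger_gap: 28.5
grip_force: 59.7
```

Emit:
apply_moves(
  rows=[
    [0, 0, 3, 0, 0, 0],
    [0, 0, 0, 0, 0, 0],
    [0, 0, 0, 0, 0, 0],
    [0, 0, 0, 0, 0, 0],
    [0, 0, 0, 0, 0, 0],
  ],
)

```text
time: 8.48
tool_pos: [735.1, 285.1, 36.6]
tcp_rot: [180.0, 0.0, -170.0]
ft_force: [-0.0, 0.4, -1.7]
finger_gap: 28.5
grip_force: 59.7
```

Emit:
apply_moves(
  rows=[
    [0, 0, 1.5, 0, 0, 0],
    [0, 0, 1.5, 0, 0, 0],
    [0, 0, 0, 0, 0, 0],
    [0, 0, 0, 0, 0, 0],
    [0, 0, 0, 0, 0, 0],
  ],
)

```text
time: 9.1
tool_pos: [735.1, 285.1, 33.6]
tcp_rot: [180.0, 0.0, -170.0]
ft_force: [-0.4, -0.2, 1.3]
finger_gap: 28.6
grip_force: 59.9
```

Emit:
apply_moves(
  rows=[
    [0, 0, 0, 0, 0, 0],
    [0, 0, 0, 0, 0, 0],
    [0, 0, 0, 0, 0, 0],
    [0, 0, 0, 0, 0, 0],
    [0, 0, 0, 0, 0, 0],
  ],
  fingers=50,
)

```text
time: 9.72
tool_pos: [734.9, 285.1, 33.3]
tcp_rot: [180.0, 0.0, -170.0]
ft_force: [-0.2, 0.1, 0.5]
finger_gap: 50.0
grip_force: 0.0
```

Emit:
apply_moves(
  rows=[
    [0, 0, -15, 0, 0, 0],
    [0, 0, -30, 0, 0, 0],
    [0, 0, -40, 0, 0, 0],
    [0, 0, -40, 0, 0, 0],
    [0, 0, 0, 0, 0, 0],
  ],
  fingers=70,
)

```text
time: 10.35
tool_pos: [738.0, 286.1, 166.6]
tcp_rot: [179.9, 0.6, -170.0]
ft_force: [1.1, -1.0, -0.0]
finger_gap: 70.1
grip_force: 0.0
```

```bash
python3 - <<'E'
from h import *
s,p,W=look()
reg(W,735,285,45,40,60,'blanktop')
reg(W,735,285,45,15,60,'blank')
reg(W,647,214,20,-5,40,'socket')
go(509.1,293,150,176.7)
E
```

```text
blanktop 678 [735.5 284.6] [12.7 29.8] 10.2 z 51.9
blank 2771 [735.  284.6] [39.7 52. ] 10.3 z 28.8
socket 2734 [647. 214.] [40. 40.] 0.0 z -1.1
t 10.4 pos [736.7 285.7 163.1] rot [ 179.95    0.38 -170.02] gap 70.1 F [-0.4  0.1 -1.4]
turn [0.0016 0.0065 0.2318] shift after turn [227.7  -5.8  13.1] shift before turn [223.   46.7  11.7] norm 228.0
```

Emit:
apply_moves(
  rows=[
    [0, 0, 0, 0, 0, 0.116],
    [0, 0, 0, 0, 0, 0.116],
    [45, -1.2, 0, 0, 0, 0],
    [45, -1.2, 0, 0, 0, 0],
    [45, -1.2, 0, 0, 0, 0],
  ],
)

```text
time: 11.02
tool_pos: [597.7, 288.9, 156.7]
tcp_rot: [-179.9, -0.1, 176.7]
ft_force: [-0.5, 0.4, 0.0]
finger_gap: 69.9
grip_force: 0.0
```

Emit:
apply_moves(
  rows=[
    [45, -1.2, 15, 0, 0, 0],
    [46, -1.1, 25, 0, 0, 0],
    [0, 0, 30, 0, 0, 0],
    [0, 0, 0, 0, 0, 0],
    [0, 0, 0, 0, 0, 0],
  ],
)

```text
time: 11.65
tool_pos: [509.7, 292.3, 89.2]
tcp_rot: [180.0, 0.0, 176.7]
ft_force: [1.1, -0.5, 0.4]
finger_gap: 70.1
grip_force: 0.0
```

```bash
python3 - <<'E'
from h import *
s,p,W=look()
reg(W,508,293,45,55,75,'nogotop')
reg(W,508,293,45,15,75,'nogoall')
reg(W,508,293,45,20,33,'nogoflange')
go(509.1,293,36,176.7)
E
```

```text
nogotop 1370 [508.4 293.7] [43.7 11. ] 86.5 z 64.1
nogoall 5150 [508.1 293.7] [52.1 39.8] 86.4 z 31.8
nogoflange 2626 [508.1 293.7] [52.1 39.8] 86.4 z 28.5
t 11.7 pos [510.3 292.6  89.8] rot [1.7995e+02 1.1000e-01 1.7667e+02] gap 70.2 F [ 0.  -0.4 -0.4]
turn [ 0.001   0.0018 -0.0006] shift after turn [ 1.2  0.4 53.8] shift before turn [ 1.3  0.3 53.8] norm 54.0
```

Emit:
apply_moves(
  rows=[
    [1, 0.5, 15, 0, 0, 0.003],
    [0, 0, 15, 0, 0, 0],
    [0, 0, 12, 0, 0, 0],
    [0, 0, 10, 0, 0, 0],
    [0, 0, 0, 0, 0, 0],
  ],
)

```text
time: 12.32
tool_pos: [507.1, 292.4, 34.9]
tcp_rot: [-179.9, -0.1, 176.5]
ft_force: [-0.4, 0.0, -0.7]
finger_gap: 70.0
grip_force: 0.0
```

Emit:
apply_moves(
  rows=[
    [0, 0, 0, 0, 0, 0],
    [0, 0, 0, 0, 0, 0],
    [0, 0, 0, 0, 0, 0],
    [0, 0, 0, 0, 0, 0],
    [0, 0, 0, 0, 0, 0],
  ],
)

```text
time: 12.95
tool_pos: [508.1, 292.8, 36.4]
tcp_rot: [180.0, 0.0, 176.5]
ft_force: [-0.6, 0.3, 0.6]
finger_gap: 69.9
grip_force: 0.0
```

Emit:
apply_moves(
  rows=[
    [0, 0, 0, 0, 0, 0],
    [0, 0, 0, 0, 0, 0],
    [0, 0, 0, 0, 0, 0],
    [0, 0, 0, 0, 0, 0],
    [0, 0, 0, 0, 0, 0],
  ],
  fingers=30,
)

```text
time: 13.58
tool_pos: [508.2, 292.9, 36.6]
tcp_rot: [180.0, 0.0, 176.5]
ft_force: [-0.6, 0.2, 4.0]
finger_gap: 43.3
grip_force: 60.6
```

```bash
python3 - <<'E'
from h import *
go(646.4,214.9,110,189.9)
E
```

```text
t 13.57 pos [508.2 292.9  36.6] rot [1.7998e+02 2.0000e-02 1.7652e+02] gap 43.3 F [-0.6  0.2  4. ]
turn [ 2.000e-04  4.000e-04 -2.335e-01] shift after turn [-122.8 -100.7  -73.4] shift before turn [-142.8  -69.5  -73.4] norm 175.0
```

Emit:
apply_moves(
  rows=[
    [0, 0, -15, 0, 0, 0],
    [0, 0, -30, 0, 0, 0],
    [0, 0, -30, 0, 0, 0],
    [0, 0, -25, 0, 0, -0.117],
    [0, 0, 0, 0, 0, -0.1165],
  ],
)

```text
time: 14.2
tool_pos: [509.5, 293.4, 139.8]
tcp_rot: [179.9, 0.3, -169.9]
ft_force: [0.2, -0.3, -3.0]
finger_gap: 43.0
grip_force: 61.3
```

Emit:
apply_moves(
  rows=[
    [-30.7, -25.2, 0, 0, 0, 0],
    [-30.7, -25.2, 0, 0, 0, 0],
    [-30.7, -25.2, 0, 0, 0, 0],
    [-30.7, -25.1, 0, 0, 0, 0],
    [0, 0, 0, 0, 0, 0],
  ],
)

```text
time: 14.82
tool_pos: [647.9, 212.3, 136.0]
tcp_rot: [-180.0, -0.0, -170.3]
ft_force: [-0.6, 0.4, -2.3]
finger_gap: 43.0
grip_force: 61.4
```

Emit:
apply_moves(
  rows=[
    [0, 0, 20, 0, 0, 0],
    [0, 0, 20, 0, 0, 0],
    [0, 0, 20, 0, 0, 0],
    [0, 0, 0, 0, 0, 0],
    [0, 0, 0, 0, 0, 0],
  ],
)

```text
time: 15.45
tool_pos: [646.3, 215.0, 76.5]
tcp_rot: [180.0, 0.0, -170.1]
ft_force: [0.2, 0.7, -2.6]
finger_gap: 42.9
grip_force: 61.4
```

```bash
python3 - <<'E'
from h import *
go(646.4,214.9,40.6,189.9)
s,p,W=look('w2.png')
reg(W,646,215,45,90,125,'plate')
reg(W,646,215,45,60,85,'flange')
E
```

```text
t 15.45 pos [646.3 215.   76.5] rot [ 1.8000e+02  1.0000e-02 -1.7008e+02] gap 42.9 F [ 0.2  0.7 -2.6]
turn [0.     0.0001 0.0003] shift after turn [-0.1 -0.1 35.9] shift before turn [-0.1 -0.1 35.9] norm 36.0
plate 8089 [644.4 216.3] [25.8 92.3] 10.0 z 104.9
flange 6053 [637.6 212.8] [49.9 51.1] 55.1 z 69.1
```

Emit:
apply_moves(
  rows=[
    [0, 0, 6, 0, 0, 0],
    [0, 0, 6, 0, 0, 0],
    [0, 0, 5, 0, 0, 0],
    [0, 0, 5, 0, 0, 0],
    [0, 0, 0, 0, 0, 0],
  ],
)

```text
time: 16.12
tool_pos: [645.7, 214.5, 53.4]
tcp_rot: [-180.0, -0.1, -170.1]
ft_force: [0.1, -1.3, -3.5]
finger_gap: 43.2
grip_force: 61.4
```

Emit:
apply_moves(
  rows=[
    [0, 0, 5, 0, 0, 0],
    [0, 0, 4, 0, 0, 0],
    [0, 0, 3, 0, 0, 0],
    [0, 0, 0, 0, 0, 0],
    [0, 0, 0, 0, 0, 0],
  ],
)

```text
time: 16.75
tool_pos: [646.4, 214.7, 42.4]
tcp_rot: [180.0, 0.0, -170.1]
ft_force: [-0.1, -0.1, -2.7]
finger_gap: 43.2
grip_force: 61.4
```

Sliding in freely; the last 2 mm, then release.

Emit:
apply_moves(
  rows=[
    [0, 0, 1.5, 0, 0, 0],
    [0, 0, 1.0, 0, 0, 0],
    [0, 0, 0, 0, 0, 0],
    [0, 0, 0, 0, 0, 0],
    [0, 0, 0, 0, 0, 0],
  ],
)

```text
time: 17.38
tool_pos: [646.7, 214.8, 40.8]
tcp_rot: [180.0, 0.1, -170.1]
ft_force: [-3.3, -1.1, 5.0]
finger_gap: 42.8
grip_force: 62.2
```

Emit:
apply_moves(
  rows=[
    [0, 0, 0, 0, 0, 0],
    [0, 0, 0, 0, 0, 0],
    [0, 0, 0, 0, 0, 0],
    [0, 0, 0, 0, 0, 0],
    [0, 0, 0, 0, 0, 0],
  ],
  fingers=62,
)

```text
time: 18.0
tool_pos: [646.2, 214.7, 39.7]
tcp_rot: [-180.0, -0.0, -170.1]
ft_force: [-0.5, -1.6, 0.4]
finger_gap: 62.0
grip_force: 0.0
```

Emit:
apply_moves(
  rows=[
    [0, 0, -15, 0, 0, 0],
    [0, 0, -30, 0, 0, 0],
    [0, 0, -35, 0, 0, 0],
    [0, 0, -30, 0, 0, 0],
    [0, 0, 0, 0, 0, 0],
  ],
)

```text
time: 18.62
tool_pos: [648.8, 215.4, 155.2]
tcp_rot: [180.0, 0.5, -170.1]
ft_force: [0.4, 0.1, 1.2]
finger_gap: 61.9
grip_force: 0.0
```

```bash
python3 - <<'E'
from h import *
import time
s,p,W=look()
reg(W,646,215,45,60,80,'plate')
reg(W,646,215,35,29,40,'flange')
reg(W,630,313,45,76,96,'gojaw')
s,p,d=snap('top'); W=cloud('top',s,d)
reg(W,458,398,70,6,30,'long'); reg(W,377,324,60,6,30,'short')
reg(W,646,215,45,60,80,'plateTop'); reg(W,646,215,35,29,40,'flangeTop')
go(458.5,397.7,150,237.7)
E
```

```text
plate 728 [646.7 215.1] [10.2 44. ] 9.3 z 68.1
flange 1741 [646.6 215.1] [40.3 51.9] 10.0 z 32.5
gojaw 1219 [629.1 312.8] [10.9 61.3] 9.7 z 84.1
long 388 [464.9 417.4] [125.4 100.8] 0.1 z 17.8
short 210 [387.1 331.7] [52.3 56.1] 19.6 z 19.1
plateTop 77 [647.  214.6] [11.1 43.6] 8.0 z 69.2
flangeTop 269 [645.1 214. ] [52.8 66.6] 10.5 z 33.9
t 18.73 pos [646.5 214.8 150.5] rot [ 1.7999e+02  7.0000e-02 -1.7010e+02] gap 62.2 F [-0.1  0.5 -0.7]
turn [-4.000e-04  1.100e-03 -8.343e-01] shift after turn [-54.2 256.7   0.5] shift before turn [153.8 212.5   0.4] norm 262.0
```

Emit:
apply_moves(
  rows=[
    [0, 0, 0, 0, 0, 0.184],
    [0, 0, 0, 0, 0, 0.184],
    [0, 0, 0, 0, 0, 0.184],
    [0, 0, 0, 0, 0, 0.184],
    [51.3, 10.8, 0, 0, 0, 0],
  ],
)

```text
time: 19.35
tool_pos: [609.1, 248.9, 147.7]
tcp_rot: [-179.9, -0.0, 147.3]
ft_force: [0.7, 1.7, 1.2]
finger_gap: 62.3
grip_force: 0.0
```

Emit:
apply_moves(
  rows=[
    [51.3, 10.8, 0, 0, 0, 0],
    [51.3, 10.8, 5, 0, 0, 0],
    [51.3, 10.8, 10, 0, 0, 0],
    [51.3, 10.8, 15, 0, 0, 0],
    [0, 0, 0, 0, 0, 0],
  ],
)

```text
time: 19.98
tool_pos: [453.6, 398.4, 116.4]
tcp_rot: [-179.7, -0.2, 148.0]
ft_force: [0.7, -0.4, -0.2]
finger_gap: 62.0
grip_force: 0.0
```

Emit:
apply_moves(
  rows=[
    [0, 0, 0, 0, 0, 0],
    [0, 0, 0, 0, 0, 0],
    [0, 0, 0, 0, 0, 0],
    [0, 0, 0, 0, 0, 0],
    [0, 0, 0, 0, 0, 0],
  ],
)

```text
time: 20.6
tool_pos: [458.6, 397.1, 119.9]
tcp_rot: [180.0, 0.0, 147.7]
ft_force: [0.0, -0.5, 0.2]
finger_gap: 62.1
grip_force: 0.0
```

```bash
python3 - <<'E'
from h import *
s,p,W=look('w3.png')
reg(W,458,398,60,5,30,'long'); reg(W,458,398,60,16,30,'collar')
reg(W,377,324,60,5,30,'short')
go(458.5,397.7,2,147.7)
E
```

```text
long 2876 [458.  397.9] [ 22.  100.1] 58.5 z 16.9
collar 1937 [457.8 398. ] [21.9 99.7] 58.3 z 18.1
short 2480 [393.2 303.4] [ 23.4 115.5] 38.4 z 17.6
t 20.65 pos [458.5 397.1 119.9] rot [179.99   0.   147.7 ] gap 62.1 F [ 0.  -0.4 -0.6]
turn [0.0001 0.0001 0.0001] shift after turn [  0.3   0.5 117.9] shift before turn [  0.3   0.5 117.9] norm 118.0
```

View pics/w3.png

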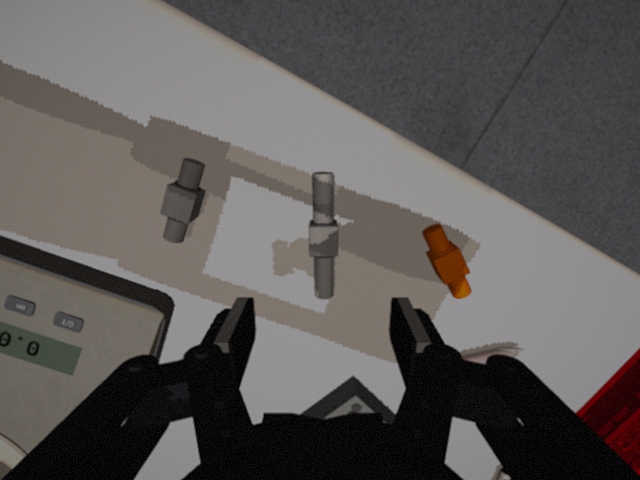

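The long spindle is at (323,238), directly below the fingers. The short one is at (183,203) and the orange look-alike at (448,262). Descending on the long.

Emit:
apply_moves(
  rows=[
    [0, 0.7, 35, 0, 0, -0.009],
    [0, 0, 35, 0, 0, 0],
    [0, 0, 25, 0, 0, 0],
    [0, 0, 12, 0, 0, 0],
    [0, 0, 7, 0, 0, 0],
  ],
)

```text
time: 21.28
tool_pos: [458.7, 398.0, 5.6]
tcp_rot: [-180.0, -0.0, 148.2]
ft_force: [0.1, -1.3, 0.2]
finger_gap: 61.9
grip_force: 0.0
```

Emit:
apply_moves(
  rows=[
    [0, 0, 2, 0, 0, 0],
    [0, 0, 0, 0, 0, 0],
    [0, 0, 0, 0, 0, 0],
    [0, 0, 0, 0, 0, 0],
    [0, 0, 0, 0, 0, 0],
  ],
)

```text
time: 21.9
tool_pos: [458.7, 398.0, 4.1]
tcp_rot: [180.0, 0.0, 148.2]
ft_force: [-0.8, -0.0, 0.7]
finger_gap: 62.1
grip_force: 0.0
```

Emit:
apply_moves(
  rows=[
    [0, 0, 0, 0, 0, 0],
    [0, 0, 0, 0, 0, 0],
    [0, 0, 0, 0, 0, 0],
    [0, 0, 0, 0, 0, 0],
    [0, 0, 0, 0, 0, 0],
  ],
  fingers=10,
  grip_force=70,
)

```text
time: 22.52
tool_pos: [458.8, 398.0, 4.0]
tcp_rot: [180.0, 0.0, 148.2]
ft_force: [-0.5, 0.1, 2.5]
finger_gap: 20.6
grip_force: 69.7
```

Emit:
apply_moves(
  rows=[
    [0, 0, 0, 0, 0, 0],
    [0, 0, -10, 0, 0, 0],
    [0, 0, -30, 0, 0, 0],
    [0, 0, -40, 0, 0, 0],
    [0, 0, -40, 0, 0, 0],
  ],
)

```text
time: 23.15
tool_pos: [458.1, 397.5, 124.8]
tcp_rot: [-179.9, -0.0, 148.2]
ft_force: [1.2, -0.2, -1.3]
finger_gap: 20.6
grip_force: 69.0
```

```bash
cat >> h.py <<'E'
G=np.array([[np.cos(np.radians(99.9)),-np.sin(np.radians(99.9))],[np.sin(np.radians(99.9)),np.cos(np.radians(99.9))]])
GO=np.array([629.2,313.0]); NG=np.array([646.6,215.0])
E
python3 - <<'E'
from h import *
t=GO+G@[0,29]; print(t); go(*t,150,189.9)
print(NG+G@[0,29])
E
```

```text
[600.63182954 308.01405609]
t 23.15 pos [458.1 397.5 124.8] rot [-1.7994e+02 -2.0000e-02  1.4824e+02] gap 20.6 F [ 1.2 -0.2 -1.3]
turn [-0.0009 -0.0008 -0.727 ] shift after turn [-125.  -112.7  -25.2] shift before turn [-168.3   -1.1  -25.3] norm 170.0
[618.03182954 210.01405609]
```

Emit:
apply_moves(
  rows=[
    [0, 0, 0, 0, 0, -0.182],
    [0, 0, 0, 0, 0, -0.182],
    [0, 0, 0, 0, 0, -0.182],
    [0, 0, 0, 0, 0, -0.181],
    [-31, -28.2, 0, 0, 0, 0],
  ],
)

```text
time: 23.78
tool_pos: [492.2, 376.6, 123.8]
tcp_rot: [180.0, -0.1, -169.7]
ft_force: [1.2, 0.5, -0.9]
finger_gap: 20.8
grip_force: 69.1
```

Emit:
apply_moves(
  rows=[
    [-31, -28.3, 0, 0, 0, 0],
    [-31, -28.3, 0, 0, 0, 0],
    [-31.3, -28.2, 0, 0, 0, 0],
    [0, 0, 10, 0, 0, 0],
    [0, 0, 0, 0, 0, 0],
  ],
)

```text
time: 24.4
tool_pos: [599.0, 307.6, 112.1]
tcp_rot: [-180.0, -0.2, -170.1]
ft_force: [0.5, -0.5, -1.2]
finger_gap: 20.4
grip_force: 69.1
```

Emit:
apply_moves(
  rows=[
    [0, 0, 0, 0, 0, 0],
    [0, 0, 0, 0, 0, 0],
    [0, 0, 0, 0, 0, 0],
    [0, 0, 0, 0, 0, 0],
    [0, 0, 0, 0, 0, 0],
  ],
)

```text
time: 25.02
tool_pos: [600.4, 308.0, 113.9]
tcp_rot: [180.0, 0.0, -170.1]
ft_force: [-0.1, -0.1, -1.5]
finger_gap: 20.4
grip_force: 69.1
```

```bash
cat >> h.py <<'E'
def gax(W,c,xr,yr,zr,n):
    "points in gauge axes about c: print x mid-range etc"
    L=(W[...,:2]-c)@G
    m=(np.abs(L[...,0]-np.mean(xr))<(xr[1]-xr[0])/2)&(np.abs(L[...,1]-np.mean(yr))<(yr[1]-yr[0])/2)&(W[...,2]>zr[0])&(W[...,2]<zr[1])
    q=L[m]; z=W[m][:,2]
    if len(q)<10: print(n,len(q)); return
    lo,hi=np.percentile(q,2,0),np.percentile(q,98,0)
    r=cv2.minAreaRect(q.astype(np.float32))
    print(n,len(q),'x',lo[0].round(1),hi[0].round(1),'y',lo[1].round(1),hi[1].round(1),'z',np.percentile(z,[2,50,98]).round(1),'rect',np.round(r[0],1),np.round(r[1],1),round(r[2],1))
E
python3 - <<'E'
from h import *
t=GO+G@[0,29]; go(*t,51,189.9)
s,p,W=look('w4.png')
gax(W,GO,(-20,20),(42,95),(90,140),'shaft')
gax(W,GO,(-35,-5),(-12,12),(76,92),'jawL'); gax(W,GO,(5,35),(-12,12),(76,92),'jawR')
E
```

```text
t 25.02 pos [600.4 308.  113.9] rot [ 180.     0.  -170.1] gap 20.4 F [-0.1 -0.1 -1.5]
turn [0.     0.0001 0.    ] shift after turn [-0.2 -0.  62.9] shift before turn [-0.2 -0.  62.9] norm 63.0
shaft 3803 x -8.8 7.5 y 42.2 80.2 z [116.8 126.  129. ] rect [-0.6 61.3] [38.5 20.9] 90.0
jawL 0
jawR 0
```

View pics/w4.png

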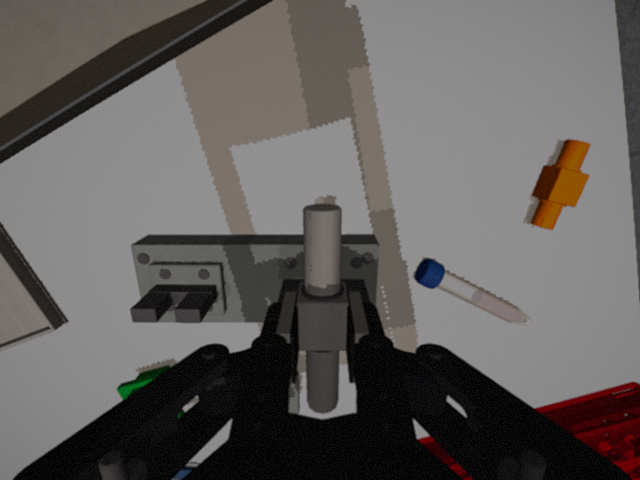

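The picture shows the held long spindle at (322,270), square to the gauge; the tail end matches what I expect. The camera reads about 0.6 mm low in gauge x, so I shift +0.5 and lower.

Emit:
apply_moves(
  rows=[
    [0, 0.5, 10, 0, 0, 0],
    [0, 0, 10, 0, 0, 0],
    [0, 0, 7, 0, 0, 0],
    [0, 0, 2, 0, 0, 0],
    [0, 0, 0, 0, 0, 0],
  ],
)

```text
time: 25.7
tool_pos: [600.3, 308.4, 84.5]
tcp_rot: [-180.0, -0.0, -170.1]
ft_force: [-0.8, 0.6, -1.2]
finger_gap: 20.4
grip_force: 69.1
```

Emit:
apply_moves(
  rows=[
    [0, 0, 2, 0, 0, 0],
    [0, 0, 2, 0, 0, 0],
    [0, 0, 2, 0, 0, 0],
    [0, 0, 0, 0, 0, 0],
    [0, 0, 0, 0, 0, 0],
  ],
)

```text
time: 26.32
tool_pos: [600.4, 308.5, 78.8]
tcp_rot: [180.0, -0.0, -170.1]
ft_force: [0.1, 0.3, -0.8]
finger_gap: 20.4
grip_force: 69.1
```

Emit:
apply_moves(
  rows=[
    [0, 0, 6, 0, 0, 0],
    [0, 0, 7, 0, 0, 0],
    [0, 0, 7, 0, 0, 0],
    [0, 0, 0, 0, 0, 0],
    [0, 0, 0, 0, 0, 0],
  ],
)

```text
time: 26.95
tool_pos: [600.4, 308.5, 58.8]
tcp_rot: [-180.0, -0.0, -170.1]
ft_force: [0.1, 0.9, -1.6]
finger_gap: 20.2
grip_force: 69.1
```

Emit:
apply_moves(
  rows=[
    [0, 0, 5, 0, 0, 0],
    [0, 0, 3, 0, 0, 0],
    [0, 0, 0, 0, 0, 0],
    [0, 0, 0, 0, 0, 0],
    [0, 0, 0, 0, 0, 0],
  ],
)

```text
time: 27.58
tool_pos: [600.5, 308.5, 51.0]
tcp_rot: [180.0, 0.0, -170.1]
ft_force: [-0.7, -0.3, -2.2]
finger_gap: 20.6
grip_force: 69.1
```

Emit:
apply_moves(
  rows=[
    [0, 0, -8, 0, 0, 0],
    [0, 0, -10, 0, 0, 0],
    [0, 0, -12, 0, 0, 0],
    [0, 0, -12, 0, 0, 0],
    [0, 0, -10, 0, 0, 0],
  ],
)

```text
time: 28.2
tool_pos: [600.8, 308.6, 104.2]
tcp_rot: [180.0, 0.1, -170.1]
ft_force: [0.2, 0.9, -1.8]
finger_gap: 20.1
grip_force: 69.1
```

Emit:
apply_moves(
  rows=[
    [0, 0, -8, 0, 0, 0],
    [0, -33, 0, 0, 0, 0],
    [0, -33, 0, 0, 0, 0],
    [0, -33, 0, 0, 0, 0],
    [0, 0, 0, 0, 0, 0],
  ],
)

```text
time: 28.82
tool_pos: [617.8, 208.5, 110.9]
tcp_rot: [-180.0, -0.0, -170.3]
ft_force: [-0.6, 0.5, -2.0]
finger_gap: 20.8
grip_force: 69.1
```

```bash
python3 - <<'E'
from h import *
t=NG+G@[0.5,29]; go(*t,70,189.9)
E
```

```text
t 28.82 pos [617.8 208.5 110.9] rot [-1.7996e+02 -2.0000e-02 -1.7027e+02] gap 20.8 F [-0.6  0.5 -2. ]
turn [-0.0007 -0.0003 -0.0029] shift after turn [-0.5  2.  40.9] shift before turn [-0.5  2.  40.9] norm 41.0
```

Emit:
apply_moves(
  rows=[
    [0, -1, 15, 0, 0, 0],
    [0, 0, 15, 0, 0, 0],
    [0, 0, 9, 0, 0, 0],
    [0, 0, 0, 0, 0, 0],
    [0, 0, 0, 0, 0, 0],
  ],
)

```text
time: 29.45
tool_pos: [617.7, 210.3, 72.0]
tcp_rot: [180.0, 0.0, -170.1]
ft_force: [0.5, -0.0, -0.8]
finger_gap: 20.5
grip_force: 69.1
```

Emit:
apply_moves(
  rows=[
    [0, 0, 1, 0, 0, 0],
    [0, 0, 1, 0, 0, 0],
    [0, 0, 1, 0, 0, 0],
    [0, 0, 0, 0, 0, 0],
    [0, 0, 0, 0, 0, 0],
  ],
)

```text
time: 30.08
tool_pos: [617.6, 209.9, 68.8]
tcp_rot: [-180.0, -0.0, -170.1]
ft_force: [0.5, -0.1, -1.7]
finger_gap: 20.7
grip_force: 69.1
```

Emit:
apply_moves(
  rows=[
    [0, 0, 0.7, 0, 0, 0],
    [0, 0, 0, 0, 0, 0],
    [0, 0, 0, 0, 0, 0],
    [0, 0, 0, 0, 0, 0],
    [0, 0, 0, 0, 0, 0],
  ],
)

```text
time: 30.7
tool_pos: [617.6, 210.1, 68.2]
tcp_rot: [180.0, 0.0, -170.1]
ft_force: [-0.1, 1.9, -0.2]
finger_gap: 20.6
grip_force: 69.2
```

Emit:
apply_moves(
  rows=[
    [0, 0, 0.5, 0, 0, 0],
    [0, 0, 0, 0, 0, 0],
    [0, 0, 0, 0, 0, 0],
    [0, 0, 0, 0, 0, 0],
    [0, 0, 0, 0, 0, 0],
  ],
)

```text
time: 31.32
tool_pos: [617.7, 210.0, 67.8]
tcp_rot: [180.0, 0.0, -170.1]
ft_force: [-0.4, 1.6, 1.5]
finger_gap: 20.5
grip_force: 69.5
```

Emit:
apply_moves(
  rows=[
    [0, 0, 0.6, 0, 0, 0],
    [0, 0, 0, 0, 0, 0],
    [0, 0, 0, 0, 0, 0],
    [0, 0, 0, 0, 0, 0],
    [0, 0, 0, 0, 0, 0],
  ],
)

```text
time: 31.95
tool_pos: [617.8, 210.1, 67.3]
tcp_rot: [180.0, 0.0, -170.1]
ft_force: [-1.5, 2.6, 4.8]
finger_gap: 20.5
grip_force: 70.0
```

Emit:
apply_moves(
  rows=[
    [0, 0, 0.6, 0, 0, 0],
    [0, 0, 0, 0, 0, 0],
    [0, 0, 0, 0, 0, 0],
    [0, 0, 0, 0, 0, 0],
    [0, 0, 0, 0, 0, 0],
  ],
)

```text
time: 32.58
tool_pos: [617.9, 210.1, 67.1]
tcp_rot: [180.0, 0.1, -170.1]
ft_force: [-2.7, 2.4, 7.3]
finger_gap: 20.6
grip_force: 70.3
```

Emit:
apply_moves(
  rows=[
    [0, 0, -10, 0, 0, 0],
    [0, 0, -20, 0, 0, 0],
    [0, 0, -20, 0, 0, 0],
    [0, 0, -15, 0, 0, 0.17],
    [0, 0, 0, 0, 0, 0.172],
  ],
)

```text
time: 33.2
tool_pos: [619.3, 210.2, 135.3]
tcp_rot: [179.9, 0.3, 170.0]
ft_force: [0.2, -0.4, -2.3]
finger_gap: 20.2
grip_force: 69.1
```

Emit:
apply_moves(
  rows=[
    [0, 0, 0, 0, 0, 0.172],
    [0, 0, 0, 0, 0, 0.172],
    [0, 0, 0, 0, 0, 0.172],
    [0, 0, 0, 0, 0, 0.172],
    [0, 0, 0, 0, 0, 0.172],
  ],
)

```text
time: 33.83
tool_pos: [618.0, 209.9, 133.0]
tcp_rot: [179.9, 0.0, 120.7]
ft_force: [0.1, 0.0, -0.8]
finger_gap: 20.2
grip_force: 69.1
```

Emit:
apply_moves(
  rows=[
    [-42, -14.8, 0, 0, 0, 0],
    [-42, -14.8, 0, 0, 0, 0],
    [-42, -14.8, 0, 0, 0, 0],
    [-42, -14.8, 0, 0, 0, 0],
    [-42.2, -14.8, 0, 0, 0, 0],
  ],
)

```text
time: 34.45
tool_pos: [663.2, -10.0, 133.2]
tcp_rot: [179.9, 0.1, 121.0]
ft_force: [0.8, -0.1, -2.4]
finger_gap: 20.5
grip_force: 69.1
```

Emit:
apply_moves(
  rows=[
    [0, 0, 0, 0, 0, 0],
    [0, 0, 0, 0, 0, 0],
    [0, 0, 0, 0, 0, 0],
    [0, 0, 0, 0, 0, 0],
    [0, 0, 0, 0, 0, 0],
  ],
)

```text
time: 35.08
tool_pos: [662.4, -7.5, 131.4]
tcp_rot: [-180.0, -0.0, 121.1]
ft_force: [0.4, 0.1, -1.5]
finger_gap: 20.5
grip_force: 69.1
```

```bash
python3 - <<'E'
from h import *
s,p,W=look('w5.png')
go(662.5,-8.3,8,121)
r=models.cut_out('tray','wrist')
if r:
    m=r[0]['pixels']; print(r[0]['confidence']); print(rect(W,m,-4,25))
print([ (x['xyz'],x['confidence']) for x in models.place_of('tray','wrist')])
E
```

```text
t 35.12 pos [662.4  -7.7 131.4] rot [-180.     -0.    121.07] gap 20.4 F [ 0.6 -0.3 -1.3]
turn [-0.     -0.      0.0013] shift after turn [ -0.5  -0.2 123.4] shift before turn [ -0.5  -0.2 123.4] norm 123.0
0.65
(24342, ((684.6512451171875, 7.7642059326171875), (158.93373107910156, 129.9215087890625), 30.971263885498047), array([685.39746 ,  16.915884], dtype=float32))
[([676.6, 4.9, -1.4], 0.83)]
```

View pics/w5.png

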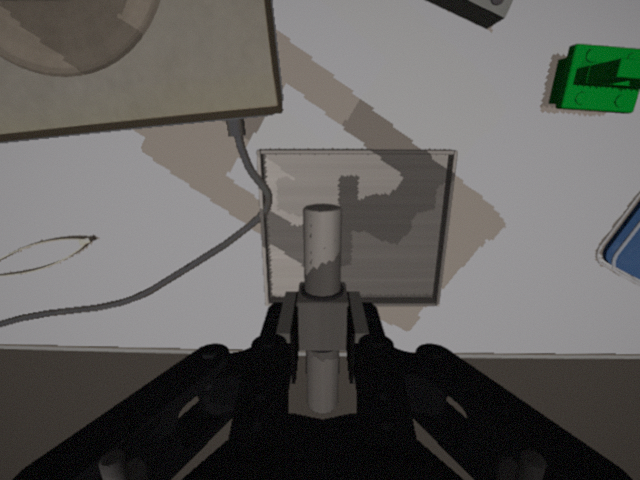

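The spindle hangs above the tray (260–455, 150–303), parallel to its y axis. Lowering.

Emit:
apply_moves(
  rows=[
    [-0.5, 0, 35, 0, 0, 0],
    [0, 0, 35, 0, 0, 0],
    [0, 0, 25, 0, 0, 0],
    [0, 0, 15, 0, 0, 0],
    [0, 0, 7, 0, 0, 0],
  ],
)

```text
time: 35.85
tool_pos: [662.5, -8.7, 13.7]
tcp_rot: [-180.0, -0.0, 121.0]
ft_force: [0.2, -0.9, -1.2]
finger_gap: 20.2
grip_force: 69.1
```

Emit:
apply_moves(
  rows=[
    [0, 0, 4, 0, 0, 0],
    [0, 0, 0, 0, 0, 0],
    [0, 0, 0, 0, 0, 0],
    [0, 0, 0, 0, 0, 0],
    [0, 0, 0, 0, 0, 0],
  ],
)

```text
time: 36.48
tool_pos: [663.0, -8.8, 10.8]
tcp_rot: [180.0, 0.0, 121.0]
ft_force: [0.4, -0.8, -0.5]
finger_gap: 20.3
grip_force: 69.1
```

Emit:
apply_moves(
  rows=[
    [0, 0, 1.5, 0, 0, 0],
    [0, 0, 0, 0, 0, 0],
    [0, 0, 0, 0, 0, 0],
    [0, 0, 0, 0, 0, 0],
    [0, 0, 0, 0, 0, 0],
  ],
)

```text
time: 37.1
tool_pos: [662.8, -8.8, 8.9]
tcp_rot: [180.0, 0.0, 121.0]
ft_force: [0.5, -0.4, -1.5]
finger_gap: 20.3
grip_force: 69.1
```

Emit:
apply_moves(
  rows=[
    [0, 0, 1.5, 0, 0, 0],
    [0, 0, 0, 0, 0, 0],
    [0, 0, 0, 0, 0, 0],
    [0, 0, 0, 0, 0, 0],
    [0, 0, 0, 0, 0, 0],
  ],
)

```text
time: 37.72
tool_pos: [662.8, -8.8, 7.4]
tcp_rot: [180.0, 0.0, 121.0]
ft_force: [0.2, -0.1, -2.3]
finger_gap: 20.0
grip_force: 69.1
```

Emit:
apply_moves(
  rows=[
    [0, 0, 0.7, 0, 0, 0],
    [0, 0, 0, 0, 0, 0],
    [0, 0, 0, 0, 0, 0],
    [0, 0, 0, 0, 0, 0],
    [0, 0, 0, 0, 0, 0],
  ],
)

```text
time: 38.35
tool_pos: [662.9, -8.8, 7.0]
tcp_rot: [180.0, 0.0, 121.0]
ft_force: [-2.8, -0.2, 4.5]
finger_gap: 20.2
grip_force: 69.8
```

Emit:
apply_moves(
  rows=[
    [0, 0, 0, 0, 0, 0],
    [0, 0, 0, 0, 0, 0],
    [0, 0, 0, 0, 0, 0],
    [0, 0, -10, 0, 0, 0],
    [0, 0, -20, 0, 0, 0],
  ],
  fingers=40,
)

```text
time: 38.98
tool_pos: [662.0, -8.7, 36.8]
tcp_rot: [-179.9, -0.1, 121.0]
ft_force: [-1.2, 0.5, 0.4]
finger_gap: 40.0
grip_force: 0.0
```

Emit:
apply_moves(
  rows=[
    [0, 0, -40, 0, 0, 0],
    [0, 0, -50, 0, 0, 0],
    [0, 0, -25, 0, 0, 0],
    [0, 0, 0, 0, 0, 0],
    [0, 0, 0, 0, 0, 0],
  ],
)

```text
time: 39.6
tool_pos: [662.4, -8.8, 151.5]
tcp_rot: [-180.0, -0.0, 121.0]
ft_force: [0.3, -1.3, -0.9]
finger_gap: 39.9
grip_force: 0.0
```

```bash
python3 - <<'E'
from h import *
s,p,W=look()
reg(W,663,-8,45,8,30,'longtray')
m=(np.abs(W[...,0]-663)<60)&(np.abs(W[...,1]+8)<60)
s2,p,d=snap('top'); V=cloud('top',s2,d)
reg(V,663,-8,40,12,30,'long top')
reg(V,377,324,40,6,30,'short top')
print([(x['xyz'],x['confidence']) for x in models.place_of('spindle_short','top')])
print([(x['xyz'],x['confidence']) for x in models.place_of('spindle_long','top')])
go(377,323.6,130,125.4)
E
```

```text
longtray 2549 [650.6 -24.5] [ 61.8 112.3] 35.8 z 19.7
long top 164 [652.7  10. ] [21.7 56.8] 29.4 z 22.2
short top 232 [376.8 323.8] [22.2 64. ] 36.7 z 18.8
[([379.2, 325.5, 13.8], 0.8), ([525.5, 470.3, 10.1], 0.71)]
[([662.5, -6.1, 14.3], 0.72)]
t 39.8 pos [661.8  -8.7 149.9] rot [-1.7987e+02 -1.0000e-01  1.2102e+02] gap 39.9 F [ 0.5 -0.9  1.2]
turn [-0.0022 -0.0018 -0.0764] shift after turn [435.8 -39.6  19.9] shift before turn [431.5 -72.7  20.8] norm 438.0
```

Emit:
apply_moves(
  rows=[
    [0, 0, 0, 0, 0, -0.087],
    [54.7, -4.5, 0, 0, 0, 0],
    [54.7, -4.5, 0, 0, 0, 0],
    [54.7, -4.5, 0, 0, 0, 0],
    [54.7, -4.5, 0, 0, 0, 0],
  ],
  fingers=60,
)

```text
time: 40.42
tool_pos: [517.8, 158.6, 150.8]
tcp_rot: [-179.9, -0.0, 126.0]
ft_force: [-0.1, 0.4, 0.3]
finger_gap: 60.1
grip_force: 0.0
```

Emit:
apply_moves(
  rows=[
    [54.7, -4.5, 0, 0, 0, 0],
    [54.7, -4.5, 0, 0, 0, 0],
    [54.7, -4.5, 10, 0, 0, 0],
    [54.7, -4.5, 20, 0, 0, 0],
    [0, 0, 0, 0, 0, 0],
  ],
)

```text
time: 41.05
tool_pos: [372.3, 325.3, 119.1]
tcp_rot: [-179.7, -0.1, 126.3]
ft_force: [0.6, -1.4, -0.8]
finger_gap: 60.0
grip_force: 0.0
```

Emit:
apply_moves(
  rows=[
    [0, 0, 0, 0, 0, 0],
    [0, 0, 0, 0, 0, 0],
    [0, 0, 0, 0, 0, 0],
    [0, 0, 0, 0, 0, 0],
    [0, 0, 0, 0, 0, 0],
  ],
)

```text
time: 41.68
tool_pos: [376.7, 323.8, 121.8]
tcp_rot: [180.0, 0.0, 126.0]
ft_force: [0.4, -0.4, -0.8]
finger_gap: 60.2
grip_force: 0.0
```

```bash
python3 - <<'E'
from h import *
s,p,W=look()
reg(W,377,324,40,5,30,'short'); reg(W,377,324,17,5,30,'mid part')
go(376.8,323.8,4,126)
E
```

```text
short 1952 [377.3 323.9] [22.  64.1] 35.8 z 17.7
mid part 1310 [377.2 324. ] [22.  46.8] 35.8 z 19.8
t 41.73 pos [376.6 323.9 121.8] rot [179.99  -0.   125.98] gap 60.2 F [0.3 0.2 0.3]
turn [ 0.0001 -0.     -0.0003] shift after turn [ -0.2   0.2 117.8] shift before turn [-2.000e-01  1.000e-01  1.178e+02] norm 118.0
```

Emit:
apply_moves(
  rows=[
    [-0.3, 0.3, 35, 0, 0, 0],
    [0, 0, 35, 0, 0, 0],
    [0, 0, 25, 0, 0, 0],
    [0, 0, 14, 0, 0, 0],
    [0, 0, 7, 0, 0, 0],
  ],
)

```text
time: 42.35
tool_pos: [376.7, 323.9, 5.2]
tcp_rot: [-180.0, 0.0, 126.0]
ft_force: [0.2, 0.2, 0.4]
finger_gap: 59.6
grip_force: 0.0
```

Emit:
apply_moves(
  rows=[
    [0, 0, 2, 0, 0, 0],
    [0, 0, 0, 0, 0, 0],
    [0, 0, 0, 0, 0, 0],
    [0, 0, 0, 0, 0, 0],
    [0, 0, 0, 0, 0, 0],
  ],
)

```text
time: 42.98
tool_pos: [376.9, 324.1, 3.9]
tcp_rot: [180.0, -0.0, 126.0]
ft_force: [0.3, -0.8, 0.4]
finger_gap: 60.0
grip_force: 0.0
```

Emit:
apply_moves(
  rows=[
    [0, 0, 0, 0, 0, 0],
    [0, 0, 0, 0, 0, 0],
    [0, 0, 0, 0, 0, 0],
    [0, 0, 0, 0, 0, 0],
    [0, 0, 0, 0, 0, 0],
  ],
  fingers=10,
)

```text
time: 43.6
tool_pos: [377.0, 324.1, 4.0]
tcp_rot: [180.0, 0.0, 126.0]
ft_force: [-0.9, -0.3, 4.6]
finger_gap: 20.6
grip_force: 68.9
```

Emit:
apply_moves(
  rows=[
    [0, 0, 0, 0, 0, 0],
    [0, 0, -10, 0, 0, 0],
    [0, 0, -30, 0, 0, 0],
    [0, 0, -40, 0, 0, 0],
    [0, 0, -40, 0, 0, 0],
  ],
)

```text
time: 44.22
tool_pos: [376.2, 323.6, 124.8]
tcp_rot: [-179.9, -0.0, 126.0]
ft_force: [0.5, 1.2, -0.4]
finger_gap: 20.5
grip_force: 68.6
```

```bash
python3 - <<'E'
from h import *
t=GO+G@[0.5,22]; print(t); go(*t,124,189.9)
E
```

```text
[607.44163027 309.71011446]
t 44.23 pos [376.2 323.6 124.8] rot [-179.94   -0.    126.01] gap 20.5 F [ 0.5  1.2 -0.4]
turn [-9.0000e-04 -6.0000e-04 -1.1151e+00] shift after turn [-225.4  -53.4    0.8] shift before turn [-147.2  178.9    0.6] norm 232.0
```

Emit:
apply_moves(
  rows=[
    [0, 0, 0, 0, 0, -0.1858],
    [0, 0, 0, 0, 0, -0.1858],
    [0, 0, 0, 0, 0, -0.1858],
    [0, 0, 0, 0, 0, -0.1858],
    [0, 0, 0, 0, 0, -0.1858],
  ],
)

```text
time: 44.85
tool_pos: [376.4, 323.7, 123.7]
tcp_rot: [-180.0, -0.0, 179.6]
ft_force: [-0.0, 0.6, -1.5]
finger_gap: 20.7
grip_force: 68.6
```

Emit:
apply_moves(
  rows=[
    [0, 0, 0, 0, 0, -0.186],
    [-45, -10.8, 0, 0, 0, 0],
    [-45, -10.8, 0, 0, 0, 0],
    [-45, -10.8, 0, 0, 0, 0],
    [-45, -10.7, 0, 0, 0, 0],
  ],
)

```text
time: 45.48
tool_pos: [562.6, 312.1, 123.6]
tcp_rot: [-180.0, -0.0, -170.1]
ft_force: [0.3, 0.9, -1.4]
finger_gap: 20.3
grip_force: 68.6
```

Emit:
apply_moves(
  rows=[
    [-44.5, -10.7, 0, 0, 0, 0],
    [0, 0, 10, 0, 0, 0],
    [0, 0, 0, 0, 0, 0],
    [0, 0, 0, 0, 0, 0],
    [0, 0, 0, 0, 0, 0],
  ],
)

```text
time: 46.1
tool_pos: [606.6, 310.1, 114.5]
tcp_rot: [180.0, 0.0, -170.1]
ft_force: [0.5, -0.5, -1.4]
finger_gap: 20.3
grip_force: 68.7
```

```bash
python3 - <<'E'
from h import *
t=GO+G@[0.5,22]; go(*t,86,189.9)
s,p,W=look()
gax(W,GO,(-20,20),(36,95),(90,140),'shaft')
go(*t,86,189.9)
E
```

```text
t 46.1 pos [606.6 310.1 114.5] rot [ 1.7999e+02  4.0000e-02 -1.7005e+02] gap 20.3 F [ 0.5 -0.5 -1.4]
turn [0.0002 0.0007 0.0008] shift after turn [-0.7 -0.5 28.5] shift before turn [-0.7 -0.5 28.5] norm 29.0
shaft 1959 x -7.7 7.9 y 36.2 55.1 z [116.1 126.3 128.9] rect [ 0.2 45.7] [18.3 19.4] 0.2
t 46.15 pos [606.8 310.  114.6] rot [ 1.7999e+02  5.0000e-02 -1.7006e+02] gap 20.6 F [-0.5  0.1 -2. ]
turn [0.0002 0.0009 0.0007] shift after turn [-0.6 -0.4 28.6] shift before turn [-0.6 -0.4 28.6] norm 29.0
```

Emit:
apply_moves(
  rows=[
    [-0.6, -0.45, 10, 0, 0, 0],
    [0, 0, 10, 0, 0, 0],
    [0, 0, 7, 0, 0, 0],
    [0, 0, 3, 0, 0, 0],
    [0, 0, 0, 0, 0, 0],
  ],
)

```text
time: 46.78
tool_pos: [607.7, 309.1, 83.2]
tcp_rot: [-180.0, -0.0, -170.1]
ft_force: [0.7, -0.2, -0.4]
finger_gap: 20.6
grip_force: 68.7
```

Emit:
apply_moves(
  rows=[
    [0, 0, 2, 0, 0, 0],
    [0, 0, 2, 0, 0, 0],
    [0, 0, 2, 0, 0, 0],
    [0, 0, 0, 0, 0, 0],
    [0, 0, 0, 0, 0, 0],
  ],
)

```text
time: 47.4
tool_pos: [607.9, 309.2, 77.7]
tcp_rot: [180.0, 0.0, -170.1]
ft_force: [-0.3, -0.3, -0.9]
finger_gap: 20.8
grip_force: 68.7
```

Emit:
apply_moves(
  rows=[
    [0, 0.4, 5, 0, 0, 0],
    [0, 0, 7, 0, 0, 0],
    [0, 0, 7, 0, 0, 0],
    [0, 0, 0, 0, 0, 0],
    [0, 0, 0, 0, 0, 0],
  ],
)

```text
time: 48.02
tool_pos: [607.8, 309.6, 58.6]
tcp_rot: [-180.0, -0.0, -170.1]
ft_force: [-0.3, 0.5, -1.6]
finger_gap: 20.5
grip_force: 68.7
```

Emit:
apply_moves(
  rows=[
    [0, 0, 5, 0, 0, 0],
    [0, 0, 3, 0, 0, 0],
    [0, 0, 0, 0, 0, 0],
    [0, 0, 0, 0, 0, 0],
    [0, 0, 0, 0, 0, 0],
  ],
)

```text
time: 48.65
tool_pos: [607.9, 309.7, 50.9]
tcp_rot: [180.0, 0.0, -170.1]
ft_force: [1.0, -0.3, -0.9]
finger_gap: 20.3
grip_force: 68.7
```

Emit:
apply_moves(
  rows=[
    [0, 0, -8, 0, 0, 0],
    [0, 0, -10, 0, 0, 0],
    [0, 0, -12, 0, 0, 0],
    [0, 0, -12, 0, 0, 0],
    [0, 0, -10, 0, 0, 0],
  ],
)

```text
time: 49.28
tool_pos: [608.2, 309.7, 104.1]
tcp_rot: [180.0, 0.1, -170.1]
ft_force: [0.4, -1.2, -0.3]
finger_gap: 20.7
grip_force: 68.7
```

Emit:
apply_moves(
  rows=[
    [0, 0, -8, 0, 0, 0],
    [0, -33, 0, 0, 0, 0],
    [0, -33.2, 0, 0, 0, 0],
    [0, -33.2, 0, 0, 0, 0],
    [0, 0, 0, 0, 0, 0],
  ],
)

```text
time: 49.9
tool_pos: [625.3, 209.2, 110.8]
tcp_rot: [-180.0, -0.0, -170.3]
ft_force: [-0.3, 0.6, -0.9]
finger_gap: 20.5
grip_force: 68.8
```

Emit:
apply_moves(
  rows=[
    [0, 0, 15, 0, 0, 0],
    [0, 0, 14, 0, 0, 0],
    [0, 0, 8, 0, 0, 0],
    [0, 0, 0, 0, 0, 0],
    [0, 0, 0, 0, 0, 0],
  ],
)

```text
time: 50.52
tool_pos: [625.0, 212.0, 74.0]
tcp_rot: [180.0, 0.0, -170.1]
ft_force: [-0.3, 0.3, -1.2]
finger_gap: 20.5
grip_force: 68.8
```

```bash
python3 - <<'E'
from h import *
t=NG+G@[-0.1,22]; go(*t,68,189.9)
E
```

```text
t 50.52 pos [625. 212.  74.] rot [ 1.8000e+02  2.0000e-02 -1.7008e+02] gap 20.5 F [-0.3  0.3 -1.2]
turn [0.     0.0004 0.0003] shift after turn [ 0.3 -0.9  6. ] shift before turn [ 0.3 -0.9  6. ] norm 6.0
```

Emit:
apply_moves(
  rows=[
    [0.3, -0.9, 2, 0, 0, 0],
    [0, 0, 2, 0, 0, 0],
    [0, 0, 1, 0, 0, 0],
    [0, 0, 0.5, 0, 0, 0],
    [0, 0, 0, 0, 0, 0],
  ],
)

```text
time: 51.15
tool_pos: [624.9, 210.9, 68.4]
tcp_rot: [180.0, 0.0, -170.1]
ft_force: [-0.6, -0.0, 1.1]
finger_gap: 20.7
grip_force: 68.9
```

Emit:
apply_moves(
  rows=[
    [0, 0, 0.6, 0, 0, 0],
    [0, 0, 0, 0, 0, 0],
    [0, 0, 0, 0, 0, 0],
    [0, 0, 0, 0, 0, 0],
    [0, 0, 0, 0, 0, 0],
  ],
)

```text
time: 51.78
tool_pos: [624.9, 210.9, 67.9]
tcp_rot: [180.0, 0.0, -170.1]
ft_force: [-0.0, 2.8, 3.5]
finger_gap: 20.5
grip_force: 69.3
```

Emit:
apply_moves(
  rows=[
    [0, 0, 0.6, 0, 0, 0],
    [0, 0, 0, 0, 0, 0],
    [0, 0, 0, 0, 0, 0],
    [0, 0, 0, 0, 0, 0],
    [0, 0, 0, 0, 0, 0],
  ],
)

```text
time: 52.4
tool_pos: [625.1, 211.1, 67.6]
tcp_rot: [180.0, 0.1, -170.1]
ft_force: [-1.4, 2.9, 5.2]
finger_gap: 20.3
grip_force: 69.7
```

Emit:
apply_moves(
  rows=[
    [0, 0, 0.5, 0, 0, 0],
    [0, 0, 0, 0, 0, 0],
    [0, 0, 0, 0, 0, 0],
    [0, 0, 0, 0, 0, 0],
    [0, 0, 0, 0, 0, 0],
  ],
)

```text
time: 53.02
tool_pos: [625.1, 211.2, 67.3]
tcp_rot: [180.0, 0.1, -170.1]
ft_force: [-1.1, 3.1, 6.3]
finger_gap: 20.1
grip_force: 69.8
```

Emit:
apply_moves(
  rows=[
    [0, 0, -10, 0, 0, 0],
    [0, 0, -20, 0, 0, 0],
    [0, 0, -20, 0, 0, 0],
    [0, 0, -15, 0, 0, 0.17],
    [0, 0, 0, 0, 0, 0.172],
  ],
)

```text
time: 53.65
tool_pos: [626.5, 211.0, 135.5]
tcp_rot: [179.9, 0.3, 170.0]
ft_force: [0.5, 0.1, -1.1]
finger_gap: 20.7
grip_force: 68.7
```

Emit:
apply_moves(
  rows=[
    [0, 0, 0, 0, 0, 0.172],
    [0, 0, 0, 0, 0, 0.172],
    [0, 0, 0, 0, 0, 0.172],
    [0, 0, 0, 0, 0, 0.172],
    [0, 0, 0, 0, 0, 0.172],
  ],
)

```text
time: 54.28
tool_pos: [625.3, 210.7, 133.2]
tcp_rot: [179.9, 0.0, 120.7]
ft_force: [-0.3, -0.6, -0.9]
finger_gap: 20.5
grip_force: 68.8
```

Emit:
apply_moves(
  rows=[
    [-41.3, -5, 0, 0, 0, 0],
    [-41.3, -5, 0, 0, 0, 0],
    [-41.3, -5, 0, 0, 0, 0],
    [-41.3, -5, 0, 0, 0, 0],
    [-41.4, -5, 0, 0, 0, 0],
  ],
)

```text
time: 54.9
tool_pos: [710.7, 19.4, 133.4]
tcp_rot: [179.9, 0.1, 121.0]
ft_force: [0.1, -0.7, -1.1]
finger_gap: 20.5
grip_force: 68.8
```

Emit:
apply_moves(
  rows=[
    [0, 0, 0, 0, 0, 0],
    [0, 0, 0, 0, 0, 0],
    [0, 0, 0, 0, 0, 0],
    [0, 0, 0, 0, 0, 0],
    [0, 0, 0, 0, 0, 0],
  ],
)

```text
time: 55.52
tool_pos: [709.6, 21.6, 131.6]
tcp_rot: [180.0, -0.0, 121.1]
ft_force: [0.1, -0.3, -1.6]
finger_gap: 20.2
grip_force: 68.8
```

```bash
python3 - <<'E'
from h import *
s,p,W=look('w6.png')
go(710,21,8,121)
E
```

```text
t 55.58 pos [709.7  21.4 131.6] rot [180.    -0.   121.07] gap 20.5 F [ 0.9  0.  -0.5]
turn [ 0.     -0.      0.0012] shift after turn [-5.000e-01  1.000e-01  1.236e+02] shift before turn [-5.000e-01  1.000e-01  1.236e+02] norm 124.0
```

View pics/w6.png

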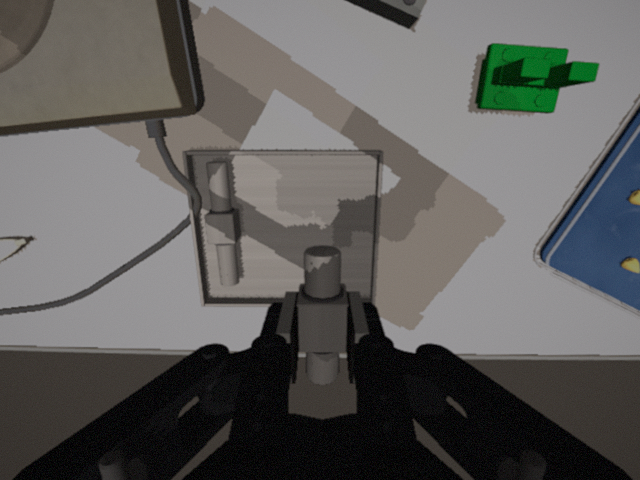

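The long spindle still lies in the tray at (222,225), apparently knocked a little towards the left wall but flat. The short one hangs at (320,310) over the right half. Lowering it.

Emit:
apply_moves(
  rows=[
    [-0.5, 0, 35, 0, 0, 0],
    [0, 0, 35, 0, 0, 0],
    [0, 0, 25, 0, 0, 0],
    [0, 0, 15, 0, 0, 0],
    [0, 0, 9, 0, 0, 0],
  ],
)

```text
time: 56.2
tool_pos: [710.0, 20.5, 12.0]
tcp_rot: [-180.0, -0.0, 121.0]
ft_force: [0.3, -0.7, -1.0]
finger_gap: 20.9
grip_force: 68.8
```

Emit:
apply_moves(
  rows=[
    [0, 0, 4, 0, 0, 0],
    [0, 0, 0, 0, 0, 0],
    [0, 0, 0, 0, 0, 0],
    [0, 0, 0, 0, 0, 0],
    [0, 0, 0, 0, 0, 0],
  ],
)

```text
time: 56.82
tool_pos: [710.3, 20.3, 8.9]
tcp_rot: [180.0, 0.0, 121.0]
ft_force: [0.2, 0.4, -0.1]
finger_gap: 20.8
grip_force: 68.8
```

Emit:
apply_moves(
  rows=[
    [0, 0, 1, 0, 0, 0],
    [0, 0, 0.7, 0, 0, 0],
    [0, 0, 0, 0, 0, 0],
    [0, 0, 0, 0, 0, 0],
    [0, 0, 0, 0, 0, 0],
  ],
)

```text
time: 57.45
tool_pos: [710.1, 20.4, 7.1]
tcp_rot: [180.0, 0.0, 121.0]
ft_force: [-2.9, -0.1, 3.2]
finger_gap: 20.4
grip_force: 69.3
```

Emit:
apply_moves(
  rows=[
    [0, 0, 0, 0, 0, 0],
    [0, 0, 0, 0, 0, 0],
    [0, 0, 0, 0, 0, 0],
    [0, 0, -10, 0, 0, 0],
    [0, 0, -20, 0, 0, 0],
  ],
  fingers=38,
)

```text
time: 58.08
tool_pos: [709.3, 20.4, 36.8]
tcp_rot: [-179.9, -0.1, 121.0]
ft_force: [0.1, 0.1, -0.3]
finger_gap: 38.2
grip_force: 0.0
```

Emit:
apply_moves(
  rows=[
    [0, 0, -40, 0, 0, 0],
    [0, 0, -50, 0, 0, 0],
    [0, 0, -25, 0, 0, 0],
    [0, 0, 0, 0, 0, 0],
    [0, 0, 0, 0, 0, 0],
  ],
  fingers=65,
)

```text
time: 58.7
tool_pos: [709.7, 20.4, 151.5]
tcp_rot: [-180.0, -0.0, 121.0]
ft_force: [0.5, 0.8, -0.6]
finger_gap: 65.7
grip_force: 0.0
```

```bash
python3 - <<'E'
from h import *
s,p,W=look()
a=np.radians(31); R=np.array([[np.cos(a),-np.sin(a)],[np.sin(a),np.cos(a)]])
L=(W[...,:2]-[686,6.5])@R; z=W[...,2]
m=(abs(L[...,0])<80)&(abs(L[...,1])<70)&(z>17)&(z<40)
n,lab=cv2.connectedComponents(m.astype(np.uint8))
for i in range(1,n):
    k=lab==i
    if k.sum()>100: print(k.sum(),L[k].min(0).round(),L[k].max(0).round(),L[k].mean(0).round(),np.percentile(z[k],[5,50,95]).round(1))
go(646.5,214.9,100,189.9)
E
```

```text
269 [-80.  31.] [-67.  62.] [-74.  45.] [17.7 23.6 27.9]
2106 [-62. -41.] [-40.  58.] [-50.  11.] [17.5 20.2 24.1]
1441 [ 17. -33.] [39. 31.] [28.  1.] [17.8 22.1 24.2]
t 58.75 pos [709.1  20.4 150.4] rot [-1.7989e+02 -7.0000e-02  1.2103e+02] gap 65.0 F [ 0.   0.6 -0.3]
turn [-9.0000e-04 -2.2000e-03 -1.2021e+00] shift after turn [ 28.3 202.3  50.4] shift before turn [198.9  46.7  50.5] norm 210.0
```

Long spindle flat in the tray at (-51, 8), short at (28, 0). Now I fetch the no-go jaw.

Emit:
apply_moves(
  rows=[
    [0, 0, 0, 0, 0, -0.172],
    [0, 0, 0, 0, 0, -0.172],
    [0, 0, 0, 0, 0, -0.172],
    [0, 0, 0, 0, 0, -0.172],
    [0, 0, 0, 0, 0, -0.172],
  ],
)

```text
time: 59.38
tool_pos: [708.8, 20.4, 149.3]
tcp_rot: [-180.0, -0.2, 170.6]
ft_force: [0.1, 0.6, 0.4]
finger_gap: 64.6
grip_force: 0.0
```

Emit:
apply_moves(
  rows=[
    [0, 0, 0, 0, 0, -0.172],
    [0, 0, 0, 0, 0, -0.17],
    [6, 40.5, 0, 0, 0, 0],
    [6, 40.5, 0, 0, 0, 0],
    [6, 40.5, 0, 0, 0, 0],
  ],
)

```text
time: 60.0
tool_pos: [669.8, 137.8, 149.5]
tcp_rot: [180.0, -0.2, -170.1]
ft_force: [0.4, 0.9, -1.1]
finger_gap: 65.0
grip_force: 0.0
```

Emit:
apply_moves(
  rows=[
    [6, 40.5, 20, 0, 0, 0],
    [5.2, 40.5, 25, 0, 0, 0],
    [0, 0, 15, 0, 0, 0],
    [0, 0, 0, 0, 0, 0],
    [0, 0, 0, 0, 0, 0],
  ],
)

```text
time: 60.62
tool_pos: [647.0, 213.8, 92.0]
tcp_rot: [-180.0, 0.0, -170.2]
ft_force: [-0.2, -0.0, 0.2]
finger_gap: 65.0
grip_force: 0.0
```

Emit:
apply_moves(
  rows=[
    [0, 0, 0, 0, 0, 0],
    [0, 0, 0, 0, 0, 0],
    [0, 0, 0, 0, 0, 0],
    [0, 0, 0, 0, 0, 0],
    [0, 0, 0, 0, 0, 0],
  ],
)

```text
time: 61.25
tool_pos: [646.5, 214.9, 91.8]
tcp_rot: [-180.0, 0.0, -170.1]
ft_force: [0.1, 0.1, -0.2]
finger_gap: 65.4
grip_force: 0.0
```

```bash
python3 - <<'E'
from h import *
s,p,W=look()
reg(W,646,215,45,60,80,'plate')
reg(W,646,215,35,29,40,'flange')
go(646.4,214.8,40.5,189.9)
E
```

```text
plate 1362 [646.9 214.8] [10.9 44.1] 9.8 z 68.2
flange 2677 [646.9 215. ] [40.2 52. ] 9.5 z 32.6
t 61.3 pos [646.4 214.9  91.7] rot [ 1.800e+02 -1.000e-02 -1.701e+02] gap 65.1 F [ 0.7 -0.   0.2]
turn [ 0.     -0.0001 -0.    ] shift after turn [ 0.  -0.1 51.2] shift before turn [ 0.  -0.1 51.2] norm 51.0
```

Emit:
apply_moves(
  rows=[
    [0, 0, 15, 0, 0, 0],
    [0, 0, 15, 0, 0, 0],
    [0, 0, 12, 0, 0, 0],
    [0, 0, 9, 0, 0, 0],
    [0, 0, 0, 0, 0, 0],
  ],
)

```text
time: 61.92
tool_pos: [645.6, 214.6, 39.3]
tcp_rot: [-180.0, -0.1, -170.1]
ft_force: [0.0, 0.4, 0.4]
finger_gap: 65.4
grip_force: 0.0
```

Emit:
apply_moves(
  rows=[
    [0, 0, 0, 0, 0, 0],
    [0, 0, 0, 0, 0, 0],
    [0, 0, 0, 0, 0, 0],
    [0, 0, 0, 0, 0, 0],
    [0, 0, 0, 0, 0, 0],
  ],
  fingers=30,
)

```text
time: 62.55
tool_pos: [647.2, 215.0, 41.8]
tcp_rot: [180.0, 0.1, -170.1]
ft_force: [0.4, 1.4, 6.3]
finger_gap: 42.7
grip_force: 71.7
```

Emit:
apply_moves(
  rows=[
    [0, 0, -12, 0, 0, 0],
    [0, 0, -20, 0, 0, 0],
    [0, 0, -25, 0, 0, 0],
    [0, 0, -25, 0, 0, 0],
    [0, 0, -18, 0, 0, 0],
  ],
)

```text
time: 63.18
tool_pos: [646.9, 215.0, 143.4]
tcp_rot: [180.0, 0.1, -170.1]
ft_force: [-0.1, -0.3, -3.0]
finger_gap: 42.6
grip_force: 71.6
```

Emit:
apply_moves(
  rows=[
    [29, 26.6, 0, 0, 0, 0],
    [29, 26.6, 0, 0, 0, 0],
    [29, 26.6, 0, 0, 0, 0],
    [27.8, 26.6, 0, 0, 0, 0],
    [0, 0, 10, 0, 0, 0],
  ],
)

```text
time: 63.8
tool_pos: [513.5, 301.9, 132.1]
tcp_rot: [179.9, 0.1, -169.9]
ft_force: [0.3, 0.1, -2.6]
finger_gap: 42.7
grip_force: 71.9
```

Emit:
apply_moves(
  rows=[
    [0, 0, 22, 0, 0, 0],
    [0, 0, 22, 0, 0, 0],
    [0, 0, 20, 0, 0, 0],
    [0, 0, 15, 0, 0, 0],
    [0, 0, 8, 0, 0, 0],
  ],
)

```text
time: 64.42
tool_pos: [514.8, 299.5, 42.6]
tcp_rot: [-180.0, -0.1, -170.1]
ft_force: [-0.3, -0.2, -3.0]
finger_gap: 42.9
grip_force: 71.9
```

Emit:
apply_moves(
  rows=[
    [0, 0, 2, 0, 0, 0],
    [0, 0, 0, 0, 0, 0],
    [0, 0, 0, 0, 0, 0],
    [0, 0, 0, 0, 0, 0],
    [0, 0, 0, 0, 0, 0],
  ],
)

```text
time: 65.05
tool_pos: [515.2, 300.0, 42.1]
tcp_rot: [180.0, 0.0, -170.1]
ft_force: [-0.4, -0.4, -3.4]
finger_gap: 42.9
grip_force: 71.9
```

Emit:
apply_moves(
  rows=[
    [0, 0, 2, 0, 0, 0],
    [0, 0, 1.5, 0, 0, 0],
    [0, 0, 0, 0, 0, 0],
    [0, 0, 0, 0, 0, 0],
    [0, 0, 0, 0, 0, 0],
  ],
)

```text
time: 65.68
tool_pos: [515.1, 300.0, 38.3]
tcp_rot: [180.0, 0.0, -170.1]
ft_force: [0.2, -0.1, -2.8]
finger_gap: 42.6
grip_force: 72.0
```

Emit:
apply_moves(
  rows=[
    [0, 0, 0.7, 0, 0, 0],
    [0, 0, 0, 0, 0, 0],
    [0, 0, 0, 0, 0, 0],
    [0, 0, 0, 0, 0, 0],
    [0, 0, 0, 0, 0, 0],
  ],
)

```text
time: 66.3
tool_pos: [515.3, 300.0, 37.9]
tcp_rot: [180.0, 0.0, -170.1]
ft_force: [-1.3, -0.1, 1.7]
finger_gap: 42.8
grip_force: 72.1
```

Emit:
apply_moves(
  rows=[
    [0, 0, 0.7, 0, 0, 0],
    [0, 0, 0, 0, 0, 0],
    [0, 0, 0, 0, 0, 0],
    [0, 0, 0, 0, 0, 0],
    [0, 0, 0, 0, 0, 0],
  ],
)

```text
time: 66.92
tool_pos: [515.4, 300.1, 37.8]
tcp_rot: [180.0, 0.0, -170.1]
ft_force: [-2.8, -2.6, 7.5]
finger_gap: 42.2
grip_force: 73.1
```

Emit:
apply_moves(
  rows=[
    [0, 0, 0, 0, 0, 0],
    [0, 0, 0, 0, 0, 0],
    [0, 0, 0, 0, 0, 0],
    [0, 0, 0, 0, 0, 0],
    [0, 0, -12, 0, 0, 0],
  ],
  fingers=62,
)

```text
time: 67.55
tool_pos: [514.1, 299.5, 48.1]
tcp_rot: [-180.0, -0.1, -170.1]
ft_force: [-1.0, -0.1, 0.1]
finger_gap: 61.8
grip_force: 0.0
```

Emit:
apply_moves(
  rows=[
    [0, 0, -30, 0, 0, 0],
    [0, 0, -40, 0, 0, 0],
    [0, 0, -30, 0, 0, 0],
    [0, 0, 0, 0, 0, 0],
    [0, 0, 0, 0, 0, 0],
  ],
)

```text
time: 68.18
tool_pos: [514.9, 299.9, 148.8]
tcp_rot: [-180.0, -0.0, -170.1]
ft_force: [-0.2, 0.1, -1.2]
finger_gap: 62.3
grip_force: 0.0
```

```bash
python3 - <<'E'
from h import *
s,p,W=look()
reg(W,515,300,40,50,80,'nogoplate'); reg(W,515,300,40,20,40,'flange')
s,p,d=snap('top'); V=cloud('top',s,d)
reg(V,735,285,40,40,65,'rib'); reg(V,735,285,40,15,65,'blank')
go(735.3,284.7,100,190)
E
```

```text
nogoplate 875 [515.6 299.4] [10.8 43.6] 9.8 z 64.0
flange 1916 [515.4 299.7] [40.3 52.2] 9.4 z 28.6
rib 82 [735.9 284.3] [12.1 29.5] 8.6 z 52.8
blank 379 [736.5 284.7] [41.2 52.6] 10.4 z 30.6
t 68.28 pos [514.2 299.5 147.5] rot [-1.7996e+02 -1.3000e-01 -1.7011e+02] gap 62.1 F [ 0.8  1.1 -0.3]
turn [-0.0006 -0.0023 -0.0019] shift after turn [-215.1  -53.    47.5] shift before turn [-215.3  -52.6   47. ] norm 227.0
```

Emit:
apply_moves(
  rows=[
    [-43, -10.6, 0, 0, 0, 0],
    [-43, -10.6, 0, 0, 0, 0],
    [-43, -10.6, 0, 0, 0, 0],
    [-43, -10.6, 0, 0, 0, 0],
    [-42.8, -10.5, 0, 0, 0, 0],
  ],
)

```text
time: 68.9
tool_pos: [736.3, 284.3, 146.8]
tcp_rot: [-180.0, -0.1, -170.1]
ft_force: [0.1, 0.6, 1.0]
finger_gap: 61.8
grip_force: 0.0
```

Emit:
apply_moves(
  rows=[
    [0, 0, 25, 0, 0, 0],
    [0, 0, 25, 0, 0, 0],
    [0, 0, 15, 0, 0, 0],
    [0, 0, 0, 0, 0, 0],
    [0, 0, 0, 0, 0, 0],
  ],
)

```text
time: 69.53
tool_pos: [736.3, 285.0, 85.2]
tcp_rot: [180.0, 0.1, -170.1]
ft_force: [-0.1, 0.1, 0.1]
finger_gap: 62.2
grip_force: 0.0
```

```bash
python3 - <<'E'
from h import *
s,p,W=look()
reg(W,735,285,45,40,60,'blanktop')
reg(W,735,285,45,15,60,'blank')
go(735.0,285,33.5,189.9)
E
```

```text
blanktop 1356 [735.  284.4] [12.4 29.7] 9.2 z 52.0
blank 4999 [735.4 284.5] [40.3 52.1] 10.0 z 28.8
t 69.58 pos [736.6 285.1  85.8] rot [ 1.7998e+02  1.4000e-01 -1.7009e+02] gap 62.2 F [ 0.4 -0.1 -0.2]
turn [0.0003 0.0025 0.0001] shift after turn [ 1.6  0.1 52.3] shift before turn [ 1.7  0.1 52.3] norm 52.0
```

Emit:
apply_moves(
  rows=[
    [0.8, 0, 15, 0, 0, 0],
    [0, 0, 15, 0, 0, 0],
    [0, 0, 12, 0, 0, 0],
    [0, 0, 5, 0, 0, 0],
    [0, 0, 0, 0, 0, 0],
  ],
)

```text
time: 70.2
tool_pos: [734.5, 284.5, 35.9]
tcp_rot: [-180.0, -0.1, -170.1]
ft_force: [0.7, -0.6, 0.8]
finger_gap: 62.2
grip_force: 0.0
```

Emit:
apply_moves(
  rows=[
    [0, 0, 0, 0, 0, 0],
    [0, 0, 0, 0, 0, 0],
    [0, 0, 0, 0, 0, 0],
    [0, 0, 0, 0, 0, 0],
    [0, 0, 0, 0, 0, 0],
  ],
)

```text
time: 70.82
tool_pos: [735.0, 284.6, 37.0]
tcp_rot: [180.0, 0.0, -170.1]
ft_force: [-0.4, 0.4, 0.1]
finger_gap: 61.9
grip_force: 0.0
```

Emit:
apply_moves(
  rows=[
    [0, 0, 3, 0, 0, 0],
    [0, 0, 0, 0, 0, 0],
    [0, 0, 0, 0, 0, 0],
    [0, 0, 0, 0, 0, 0],
    [0, 0, 0, 0, 0, 0],
  ],
)

```text
time: 71.45
tool_pos: [735.1, 284.7, 34.0]
tcp_rot: [180.0, 0.0, -170.1]
ft_force: [-0.2, 0.5, -0.7]
finger_gap: 62.2
grip_force: 0.0
```

Emit:
apply_moves(
  rows=[
    [0, 0, 0, 0, 0, 0],
    [0, 0, 0, 0, 0, 0],
    [0, 0, 0, 0, 0, 0],
    [0, 0, 0, 0, 0, 0],
    [0, 0, 0, 0, 0, 0],
  ],
  fingers=15,
)

```text
time: 72.08
tool_pos: [735.2, 284.8, 34.2]
tcp_rot: [180.0, 0.0, -170.1]
ft_force: [-0.5, 0.7, 2.7]
finger_gap: 28.1
grip_force: 69.6
```

Emit:
apply_moves(
  rows=[
    [0, 0, -12, 0, 0, 0],
    [0, 0, -20, 0, 0, 0],
    [0, 0, -20, 0, 0, 0],
    [0, 0, -18, 0, 0, 0],
    [0, 0, 0, 0, 0, 0],
  ],
)

```text
time: 72.7
tool_pos: [736.8, 285.2, 107.9]
tcp_rot: [180.0, 0.3, -170.1]
ft_force: [0.1, 0.4, -2.4]
finger_gap: 28.6
grip_force: 69.2
```

Emit:
apply_moves(
  rows=[
    [25, -13.4, 0, 0, 0, 0],
    [25, -13.4, 0, 0, 0, 0],
    [25, -13.4, 0, 0, 0, 0],
    [24.3, -13.3, 0, 0, 0, 0],
    [0, 0, 0, 0, 0, 0],
  ],
)

```text
time: 73.32
tool_pos: [644.6, 213.6, 102.8]
tcp_rot: [-180.0, -0.2, -170.2]
ft_force: [0.1, 0.3, -1.8]
finger_gap: 27.9
grip_force: 69.3
```

Emit:
apply_moves(
  rows=[
    [0, 0, 15, 0, 0, 0],
    [0, 0, 10, 0, 0, 0],
    [0, 0, 0, 0, 0, 0],
    [0, 0, 0, 0, 0, 0],
    [0, 0, 0, 0, 0, 0],
  ],
)

```text
time: 73.95
tool_pos: [646.9, 215.1, 79.4]
tcp_rot: [180.0, 0.1, -170.1]
ft_force: [0.5, -0.2, -2.2]
finger_gap: 28.4
grip_force: 69.3
```

```bash
python3 - <<'E'
from h import *
go(646.4,214.9,37.5,189.9)
E
```

```text
t 73.95 pos [646.9 215.1  79.4] rot [ 1.800e+02  5.000e-02 -1.701e+02] gap 28.4 F [ 0.5 -0.2 -2.2]
turn [0.0001 0.0009 0.    ] shift after turn [ 0.5 -0.1 41.9] shift before turn [ 0.5 -0.1 41.9] norm 42.0
```

Emit:
apply_moves(
  rows=[
    [0.3, 0, 6, 0, 0, 0],
    [0, 0, 6, 0, 0, 0],
    [0, 0, 5, 0, 0, 0],
    [0, 0, 4, 0, 0, 0],
    [0, 0, 0, 0, 0, 0],
  ],
)

```text
time: 74.58
tool_pos: [645.7, 214.7, 57.2]
tcp_rot: [-180.0, -0.1, -170.1]
ft_force: [-0.1, 0.2, -2.7]
finger_gap: 28.4
grip_force: 69.3
```

Emit:
apply_moves(
  rows=[
    [0, 0, 5, 0, 0, 0],
    [0, 0, 5, 0, 0, 0],
    [0, 0, 5, 0, 0, 0],
    [0, 0, 0, 0, 0, 0],
    [0, 0, 0, 0, 0, 0],
  ],
)

```text
time: 75.2
tool_pos: [646.1, 214.8, 42.9]
tcp_rot: [-180.0, 0.0, -170.1]
ft_force: [0.7, -0.2, -1.7]
finger_gap: 27.9
grip_force: 69.3
```

Emit:
apply_moves(
  rows=[
    [0, 0, 3, 0, 0, 0],
    [0, 0, 1.5, 0, 0, 0],
    [0, 0, 0, 0, 0, 0],
    [0, 0, 0, 0, 0, 0],
    [0, 0, 0, 0, 0, 0],
  ],
)

```text
time: 75.82
tool_pos: [646.1, 214.8, 38.4]
tcp_rot: [-180.0, -0.0, -170.1]
ft_force: [0.5, 0.8, -2.6]
finger_gap: 28.1
grip_force: 69.3
```

Emit:
apply_moves(
  rows=[
    [0, 0, 0.8, 0, 0, 0],
    [0, 0, 0, 0, 0, 0],
    [0, 0, 0, 0, 0, 0],
    [0, 0, 0, 0, 0, 0],
    [0, 0, 0, 0, 0, 0],
  ],
)

```text
time: 76.45
tool_pos: [646.3, 214.8, 38.2]
tcp_rot: [-180.0, 0.0, -170.1]
ft_force: [-3.6, -0.4, 5.3]
finger_gap: 28.4
grip_force: 70.2
```

Emit:
apply_moves(
  rows=[
    [0, 0, 0, 0, 0, 0],
    [0, 0, 0, 0, 0, 0],
    [0, 0, 0, 0, 0, 0],
    [0, 0, 0, 0, 0, 0],
    [0, 0, -12, 0, 0, 0],
  ],
  fingers=50,
)

```text
time: 77.08
tool_pos: [645.0, 214.5, 48.6]
tcp_rot: [-180.0, -0.2, -170.1]
ft_force: [-0.1, 0.1, 0.3]
finger_gap: 49.7
grip_force: 0.0
```

Emit:
apply_moves(
  rows=[
    [0, 0, -30, 0, 0, 0],
    [0, 0, -40, 0, 0, 0],
    [0, 0, -50, 0, 0, 0],
    [0, 0, -20, 0, 0, 0],
    [0, 0, 0, 0, 0, 0],
  ],
)

```text
time: 77.7
tool_pos: [647.4, 215.1, 192.4]
tcp_rot: [180.0, 0.3, -170.1]
ft_force: [-0.1, 0.1, -0.6]
finger_gap: 50.3
grip_force: 0.0
```

Emit:
apply_moves(
  rows=[
    [0, 0, 0, 0, 0, 0],
    [0, 0, 0, 0, 0, 0],
    [0, 0, 0, 0, 0, 0],
    [0, 0, 0, 0, 0, 0],
    [0, 0, 0, 0, 0, 0],
  ],
)

```text
time: 78.32
tool_pos: [646.1, 214.8, 189.4]
tcp_rot: [-180.0, -0.0, -170.1]
ft_force: [-0.5, -1.0, -0.7]
finger_gap: 50.2
grip_force: 0.0
```

```bash
python3 - <<'E'
from h import *
s,p,W=look('w7.png'); print(s['tool_pos'].round(1))
reg(W,646,215,40,45,66,'rib'); reg(W,646,215,36,30,37.5,'flange')
reg(W,515,300,40,50,80,'nogo')
a=np.radians(31); R=np.array([[np.cos(a),-np.sin(a)],[np.sin(a),np.cos(a)]])
L=(W[...,:2]-[686,6.5])@R; z=W[...,2]
m=(abs(L[...,0])<66)&(abs(L[...,1])<62)&(z>17)&(z<40)
n,lab=cv2.connectedComponents(m.astype(np.uint8))
for i in range(1,n):
    k=lab==i
    if k.sum()>60: print(k.sum(),L[k].min(0).round(),L[k].max(0).round(),np.percentile(z[k],[5,50,95]).round(1))
s,p,d=snap('top')
for k in ('spindle_long','spindle_short','spindle_mid','nogo','blank','timer','tube','forceps'):
    print(k,[(np.round(r['xyz']).tolist(),round(r['confidence'],2)) for r in models.place_of(k,'top')][:3])
E
```

```text
[646.1 214.8 189.4]
rib 559 [646.3 214.8] [12.  29.4] 10.0 z 56.1
flange 1783 [646.6 214.7] [40.3 52. ] 10.1 z 32.4
nogo 933 [516.2 299.3] [10.6 44.6] 10.0 z 64.2
1824 [-63. -42.] [-40.  59.] [17.5 20.3 24. ]
1055 [ 16. -33.] [38. 32.] [17.6 21.7 24.1]
spindle_long [([637.0, -8.0, 11.0], 0.71)]
spindle_short [([711.0, 22.0, 14.0], 0.52), ([525.0, 469.0, 8.0], 0.48)]
spindle_mid []
nogo [([767.0, 192.0, -2.0], 0.64), ([514.0, 300.0, -2.0], 0.37)]
blank [([642.0, 216.0, 6.0], 0.67)]
timer [([354.0, -155.0, 0.0], 0.74)]
tube [([626.0, 434.0, 2.0], 0.63)]
forceps [([455.0, -158.0, 5.0], 0.66)]
```

View pics/w7.png

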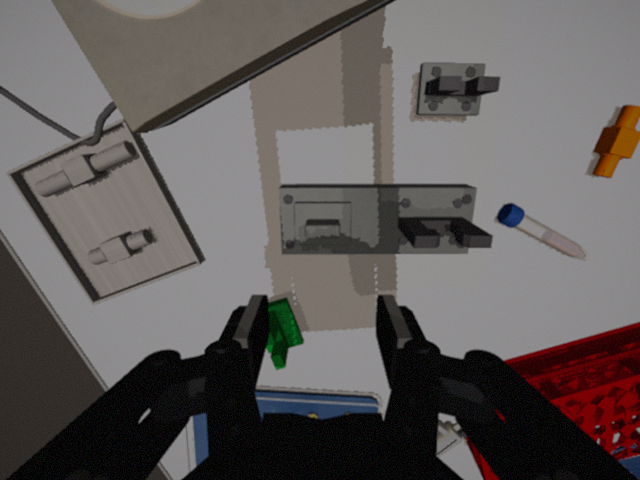

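The blank is home at (322,228) with its top at full depth. The no-go jaw stands upright at (455,88). Both spindles lie flat in the tray at (87,168) and (120,247), and the bystanders are unmoved.

```bash
python3 -c "
from bench import job; print(job.hand_in())"
```

```text
the job is handed in; nothing more can be done
None
```

Job handed in (no verdict came back): long then short spindle (no mid present) went through the go gap, were stopped on the no-go jaw and lie flat in the tray; the jaw stands on the bench, the blank is home, and timer, tube and forceps are unmoved.

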